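Move hot drying plates to the cooling block and start the clockwork timer

TASK

The white drying plates are hot: using the lifter, slide its blade under each one that is there and set it in a free pocket of the cooling block, flat and square, never touching a plate with the fingers. Only when they are all in, wind the red key of the clockwork timer clockwise, a part turn at a time, right up to its stop. Leave the lifter lying on its blue pad with the handle upright, and do not disturb the bottles and the beaker.

Things in the scene. Friction and masses are not known exactly. Their poses are not given: they have to be found in the camera images.
- plate1: hot drying plate (all alike; None if absent): white deck 80 mm (x) by 84 mm (y), 5 mm thick, on two runners along x, 10 mm wide and 12 mm high, under its left and right edges: a tunnel 64 mm wide, 12 mm high runs under the deck along x, open at both ends, one facing roughly to the robot. Amber dish with black lid fixed on top, 33 mm high overall. 0.16 kg. Origin: centre of the underside
- plate2: second drying plate, just like plate1 (None if absent). The plates start on the bench to the robot's left
- plate3: third drying plate, just like plate1 (None if absent)
- pocket1 (a point): leftmost pocket of the fixed aluminium cooling block (110 mm in x, 318 in y, 16 high): middle of its flat floor, 16 mm above the bench. Floor 86 mm (x) by 90 mm (y): 3 mm play round a plate whose x lies along this x. x points away from the robot, y left. Blue fences 9 mm high lean outward 4 mm as a lead-in; pockets stand 104 mm apart in y
- pocket2 (a point): middle pocket, like pocket1. On the near (-x) side a pocket has only two short corner fences, leaving a gap 62 mm wide, level with the floor, through which the lifter's blade can draw out towards -x; the block ends 55 mm from the pocket's middle
- pocket3 (a point): rightmost pocket, like pocket1
- lifter: lifter: flat steel blade 44 mm wide, 3 mm thick, with an upright orange handle (36 mm along x, 20 mm along y, top 93 mm above the blade's underside). Origin: blade's underside below the middle of the handle; blade from x = -18 to +98 mm, tip at +x; z up the handle. 0.22 kg
- lifter_grip (a point): where to hold the lifter's handle, fingers closing along y: on its axis, 68 mm above the blade's underside; the fingers then clear a plate on the blade
- lifter_tip (a point): middle of the blade's tip edge, on its underside, 98 mm ahead of the handle's axis. A plate slid fully on has its centre about 61 mm ahead of the handle's axis, its near edge just clear of the handle
- pad_spot (a point): point on top of the fixed blue pad (150 x 74 mm, 2 mm thick, on the bench) where the lifter's origin belongs; x runs along the pad away from the robot, and the pad reaches from x = -40 to +110 mm of this point. The lifter starts about here with its tip to +x
- timer_key (a joint): winding of the timer's key in rad: 0 run down, stop at 5.8; grows as the key turns clockwise seen from above. A spring (0.01 N m/rad) and friction (0.08 N m): it stays where it is left. It starts somewhere below 0.8
- key_grip (a point): middle of the red wing of the timer's key, on its upright axis, at the height to grip; turns with the key. Wing 44 mm along this x, 10 mm thick along y, 30 mm high (top 14 mm above here). It stands on a fixed round white timer 68 mm across, 44 mm high, whose top is 26 mm below here
- amber_bottle: bystander: amber bottle, 72 mm across, 120 mm high, standing beyond the work; origin at its foot
- white_bottle: bystander: white bottle, 68 mm across, 140 mm high, standing beyond the work; origin at its foot
- beaker: bystander: open glass beaker, 80 mm across, 100 mm high, standing near the robot on the right; origin at its foot
Things that resemble listed ones, but are neither listed nor needed, are in the scene too. Leave any brown look-alike of the lifter alone.

How it is judged (in metres and radians):
On the way, in this order (a step that is already met when the one before it is completed fails the run):
1. every plate present sits flat and square in a pocket (((horizontal distance between plate1 and pocket1 below 0.008 m and z of plate1 in the frame of pocket1 below 0.003 m and angle between the x axis of plate1 and the x axis of pocket1, either way round below 0.12 rad and angle between plate1's own z axis and vertical below 0.06 rad) or (horizontal distance between plate1 and pocket2 below 0.008 m and z of plate1 in the frame of pocket2 below 0.003 m and angle between the x axis of plate1 and the x axis of pocket2, either way round below 0.12 rad and angle between plate1's own z axis and vertical below 0.06 rad) or (horizontal distance between plate1 and pocket3 below 0.008 m and z of plate1 in the frame of pocket3 below 0.003 m and angle between the x axis of plate1 and the x axis of pocket3, either way round below 0.12 rad and angle between plate1's own z axis and vertical below 0.06 rad)) and ((horizontal distance between plate2 and pocket1 below 0.008 m and z of plate2 in the frame of pocket1 below 0.003 m and angle between the x axis of plate2 and the x axis of pocket1, either way round below 0.12 rad and angle between plate2's own z axis and vertical below 0.06 rad) or (horizontal distance between plate2 and pocket2 below 0.008 m and z of plate2 in the frame of pocket2 below 0.003 m and angle between the x axis of plate2 and the x axis of pocket2, either way round below 0.12 rad and angle between plate2's own z axis and vertical below 0.06 rad) or (horizontal distance between plate2 and pocket3 below 0.008 m and z of plate2 in the frame of pocket3 below 0.003 m and angle between the x axis of plate2 and the x axis of pocket3, either way round below 0.12 rad and angle between plate2's own z axis and vertical below 0.06 rad)) and ((horizontal distance between plate3 and pocket1 below 0.008 m and z of plate3 in the frame of pocket1 below 0.003 m and angle between the x axis of plate3 and the x axis of pocket1, either way round below 0.12 rad and angle between plate3's own z axis and vertical below 0.06 rad) or (horizontal distance between plate3 and pocket2 below 0.008 m and z of plate3 in the frame of pocket2 below 0.003 m and angle between the x axis of plate3 and the x axis of pocket2, either way round below 0.12 rad and angle between plate3's own z axis and vertical below 0.06 rad) or (horizontal distance between plate3 and pocket3 below 0.008 m and z of plate3 in the frame of pocket3 below 0.003 m and angle between the x axis of plate3 and the x axis of pocket3, either way round below 0.12 rad and angle between plate3's own z axis and vertical below 0.06 rad))), for 0.2 s.
2. after that, the timer's key is wound up to its stop (value of joint timer_key above 5.4 rad), for 0.2 s.
At the end, for the whole second after the job is handed in: Every plate sits in a pocket (centre within 8 mm, on the floor within 3 mm, square within 0.12 rad, level within 0.06); key past 5.4 rad; lifter on its pad, handle up (within 30 mm of the spot, 0.35 rad of its direction, 4 mm of its height, level within 0.08); all at rest (all of step 1 and value of joint timer_key above 5.4 rad and horizontal distance between lifter and pad_spot below 0.03 m and z of lifter in the frame of pad_spot below 0.004 m and angle between lifter's own z axis and vertical below 0.08 rad and angle between the x axis of lifter and the x axis of pad_spot, either way round below 0.35 rad and linear speed of each of lifter, plate1, plate2, plate3 below 0.02 m/s); the robot touches nothing.
It fails at once if the fingers touch a hot plate (contact force between the fingers and plate1 above 1 N or contact force between the fingers and plate2 above 1 N or contact force between the fingers and plate3 above 1 N).
It fails at once if a bystander is disturbed (distance of amber_bottle from where it was at the start of the episode above 0.04 m or angle between amber_bottle's own z axis and vertical above 0.5 rad).
It fails at once if a bystander is disturbed (distance of white_bottle from where it was at the start of the episode above 0.04 m or angle between white_bottle's own z axis and vertical above 0.5 rad).
It fails at once if a bystander is disturbed (distance of beaker from where it was at the start of the episode above 0.04 m or angle between beaker's own z axis and vertical above 0.5 rad).
Of plate1, plate2, plate3 only 2 to 3 are there at a start; the rules pass over those that are not, and their reading is None.
At some moment in a run one of plate1, plate2, plate3 may be knocked a few centimetres aside while the robot is not near it.
It also fails if it takes over 210 s, if anything falls off the work surface, if the arm or the gripper's body presses on something with over 40 N, if the wrist force passes 120 N, or if a joint passes its speed limit or range.

ROBOT

A 7-joint arm with a two-finger parallel gripper is mounted at the origin on the work surface. World frame = base frame: x ahead of the robot, y to its left, z up, the work surface at z = 0. Lengths are in mm, angles in rad, forces in N, time in s.
With the tool pointing down it reaches from about 400 to 850 mm from the base axis. Payload 10.4 kg.
Tool frame: the origin (TCP) lies midway between the tips of the shut fingers; the grasp point (between the pads) lies 19 mm behind it; z points along the fingers, y is the line along which they close (so a half turn about z gives the same grasp; the last joint's range is limited). The gripper opens to 87 mm and grips with 3 to 60 N. Pads are 19 mm wide; open, the fingers measure 117 mm over their backs; the gripper's body (75 mm by 190 mm) begins 51 mm behind the grasp point.
Start: joints at [-1.145, 0.332, -0.065, 1.46, 0.022, 1.35, -0.088], TCP at [271.169, 563.134, 222.576] pointing down, gripper open.
Joint ranges: [-2.6, 2.6], [-0.5, 2.12], [-1.47, 1.34], [0.16, 2.42], [-1.27, 4.41], [0.06, 2.06], [-2.6, 2.6]. Speed limits (rad/s): [2.22, 2.22, 2.79, 2.79, 3.14, 3.14, 3.14].

INTERFACE

Orientations are given as [roll, pitch, yaw] about the fixed x, y, z axes, in that order (R = Rz(yaw) Ry(pitch) Rx(roll)).
In Python, from station import monitor, capture, job_done, silhouettes, tip_of gives the robot as it stands.
- The arm moves only by the tool drive_tool, never from a script. Its argument "motion" is a list of rows, each a list of 3 entries, a list of its own where there are three numbers: the shift along the tool's x, y, z in m, then the turn, a rotation vector about the tool's x, y, z in rad, then the closure, from 0 (fully open) to 1 (shut). In form: [[[dx, dy, dz], [ax, ay, az], grip], ...]. A call has 1 to 8 rows; each row shifts and turns the commanded pose from where the row before left it, along the tool's axes as they then stand; what a row does not reach is not made up. A row lasts 1/12 s, in which the tool goes at most 41.7 mm and 7.16 degrees, less where a joint would pass 70% of its speed; a pose out of reach is approached as far as the arm can. A call is refused whole if a number of a shift passes 0.0417 or a number of a turn 0.125, either way. A call with a gripper value outside its range is refused whole. The fingers move at their own pace and stop on an object; "newtons" is the grip in N (left out, the last holds). Time passes only in rows, so rows that do not move let the fingers close. It gives the time, the measured TCP pose, the force, the opening and the grip force at its end, in the units of the state.
- monitor.observe(): the state, without advancing time (a new reading comes with each control period).
- capture(name): name is "scene" or "top"; returns a dict with "image" (384x512x3 uint8, red, green, blue), "z_map" (384x512 float32, mm along the optical axis (not along the pixel's ray), 0 where there is no reading), "fx", "fy", "cx", "cy" (pixels), "distortion" ([k1, k2, p1, p2, k3] as OpenCV has them; the pictures are not rectified), "cam_to_world" (4x4, takes a point from camera to world coordinates). Camera axes: x right, y up, looking along -z (the intrinsics and any distortion apply to the point x, -y, -z); pixel columns grow to the right and rows downward; lengths in mm; the calibration is good to about 2 mm. A picture is of the moment at which its call begins.
- job_done(): hands the job in; it is judged then, once.
Trained networks look in a picture, given as the dict that the camera call returned (one of the last four; its "shot" number tells which), for a name from the list of things; names that differ only in an ending like _2 or _b are one class to them, and where a whole thing is asked for, a point or a joint stands for the part that bears it (a point fixed in the world has none). Each returns a list of dicts, best first, with "confidence" (0 to 1); they miss things now and then, are a little off and sometimes report something else, mostly with a low value. They report only what shows in the picture. A call takes as long as a camera call. They do not tell look-alikes from the thing itself.
- silhouettes(picture, name): "pixels" (384x512 bool, what is visible of it).
- tip_of(picture, name): "location" ([x, y, z] in mm, in the coordinates of the camera as it stood for that picture, good to about 4 mm: a listed point, or the origin of a listed thing).
The state is a dict: "time_s": time; "joints": joint angles; "qd": joint speeds; "joint_efforts": joint torques, N m; "ee_pos": TCP position; "orientation": TCP orientation; "wrist_force": force on the tool from outside, world axes, zero at the start; "moment": the same for the moment, N m; "width": finger opening in mm; "grasp_force": force on a finger pad.
Only numpy, scipy, OpenCV 4.12 (cv2) and the standard library are available. Lean on these libraries where they do the work, as an engineer would, in place of code of your own. Each camera call takes 0.05 s, during which the arm holds its last target. There are 200 camera calls.

## Working session

There is one attempt and no reset: what is moved stays moved. The work goes in short steps, Python scripts to look and compute and a tool call to move; the robot and the scene stay as the last step left them, time stands still between calls to the robot, and variables do not carry over. Pictures are saved under pics/ and viewed, at most 14 in all, crops included, and the job is handed in when it is done.

Besides the shell and the picture viewer there is one more tool, called after "Emit:" by a JSON object that holds its "fn" and its "kwargs", one argument or row to a line. drive_tool: Moves the arm, as the interface text tells. Its arguments: {"type":"object","properties":{"motion":{"type":"array"},"newtons":{"type":"number"}},"required":["motion"]}

```bash
ls; mkdir -p pics; cat > h.py <<'E'
import numpy as np, cv2
from station import monitor, capture, job_done, silhouettes, tip_of
def world(c,p): return (np.array(c["cam_to_world"])@np.r_[p,1])[:3]
def cloud(c):
    z=c["z_map"]; h,w=z.shape
    u,v=np.meshgrid(np.arange(w),np.arange(h))
    K=np.array([[c["fx"],0,c["cx"]],[0,c["fy"],c["cy"]],[0,0,1.]])
    n=cv2.undistortPoints(np.stack([u,v],-1).reshape(-1,1,2).astype(np.float64),K,np.array(c["distortion"],float)).reshape(h,w,2)
    P=np.stack([n[...,0]*z,-n[...,1]*z,-z,np.ones_like(z)],-1)
    W=P@np.array(c["cam_to_world"]).T
    W=W[...,:3]; W[z==0]=np.nan
    return W
def save(c,name,box=None,s=1):
    im=c["image"]
    if box: im=im[box[1]:box[3],box[0]:box[2]]
    im=cv2.resize(im,None,fx=s,fy=s,interpolation=cv2.INTER_CUBIC)
    cv2.imwrite("pics/"+name,im[...,::-1])
E
python3 - <<'E'
from h import *
np.set_printoptions(precision=1,suppress=True)
s=monitor.observe(); print(s)
for n in ["scene","top"]:
    c=capture(n); save(c,n+"0.png",s=1.5); 
    print(n,np.array(c["cam_to_world"]),c["fx"],c["shot"])
    for t in ["plate1","pocket1","pocket2","pocket3","lifter","lifter_grip","lifter_tip","pad_spot","key_grip","amber_bottle","white_bottle","beaker"]:
        for r in tip_of(c,t): print(t,round(r["confidence"],2),world(c,r["location"]))
E
```

```text
pics
{'time_s': 0.0, 'joints': array([-1.1,  0.3, -0.1,  1.5,  0. ,  1.3, -0.1]), 'qd': array([-0., -0., -0.,  0.,  0., -0.,  0.]), 'joint_efforts': array([ -0. , -62.3,   0. , -39. ,  -0.1,   0. ,   0. ]), 'ee_pos': array([271. , 562.7, 221.7]), 'orientation': array([-3.1,  0. ,  2.7]), 'wrist_force': array([-0.3, -0.6,  0.3]), 'moment': array([-0.,  0., -0.]), 'grasp_force': 0.0, 'width': 86.89003014169852}
scene [[   0.5   -0.7    0.4 1213.7]
 [   0.8    0.5   -0.3 -455.6]
 [  -0.     0.5    0.9 1303. ]
 [   0.     0.     0.     1. ]] 435.9103457306566 1
plate1 0.72 [449.3 381.1   4.5]
plate1 0.69 [603.9 160.9   1.2]
plate1 0.28 [ 614.2 -219.4   16.2]
pocket1 0.75 [ 612.6 -323.4   18.9]
pocket1 0.68 [ 610.4 -114.5   17.4]
pocket1 0.65 [ 614.  -218.    15.9]
pocket2 0.75 [ 612.6 -323.4   18.9]
pocket2 0.68 [ 610.4 -114.5   17.4]
pocket2 0.65 [ 614.  -218.    15.9]
pocket3 0.75 [ 612.6 -323.4   18.9]
pocket3 0.68 [ 610.4 -114.5   17.4]
pocket3 0.65 [ 614.  -218.    15.9]
lifter 0.98 [824.3 166.   -0.6]
lifter 0.94 [ 289.6 -184.2    5.3]
lifter 0.83 [478.8  40.5  -2.3]
lifter 0.71 [6
[... 964 characters left out ...]
87 [ 617.1 -327.7   21.8]
lifter 0.82 [474.5  39.9   4. ]
lifter 0.7 [ 284.4 -186.5    2.3]
lifter_grip 0.92 [822.7 162.9  67.4]
lifter_grip 0.74 [473.5  37.1  66.5]
lifter_grip 0.72 [ 289.8 -181.9   67.4]
lifter_tip 0.93 [570.5  42.4   4.1]
lifter_tip 0.91 [727.5 173.6  -2.1]
lifter_tip 0.58 [ 357.2 -115.     1.3]
lifter_tip 0.36 [451.3 378.7   1.1]
pad_spot 0.94 [471.5  43.3   3.2]
key_grip 0.46 [680.6  61.4  67.8]
key_grip 0.17 [696.4 286.2  -0.6]
amber_bottle 0.87 [696.5 285.5  -2.2]
white_bottle 0.64 [573.2  42.6   4.6]
white_bottle 0.6 [744.  -76.6   1.5]
beaker 0.93 [ 389.  -509.7   -0.6]
beaker 0.7 [741.5 -74.4   0.1]
beaker 0.46 [572.5  43.1   4.5]
beaker 0.17 [ 604.2 -118.5   16.1]
```

View pics/scene0.png

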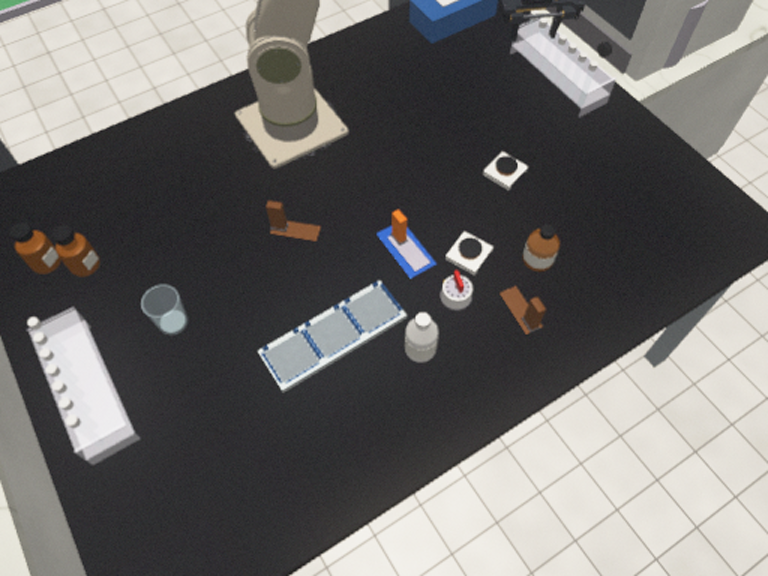

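View pics/top0.png

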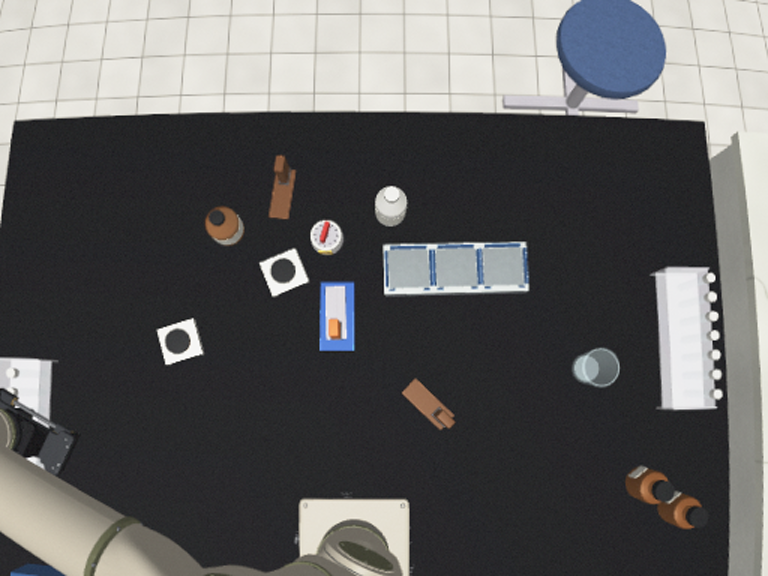

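The scene view shows plates at about (506,169) and (469,251), and the top view shows the same two at (180,341) and (284,272). There are three lifter-like things in the top view: orange on the blue pad at (335,325), brown at (428,405) and brown at (283,188). I choose the orange one on the pad. The key is at (325,233), and the block with three empty pockets is at (456,268).

```bash
cat >> h.py <<'E'
def rect(P):
    (c,sz,a)=cv2.minAreaRect(P[:,:2].astype(np.float32)); 
    a=(a+45)%90-45
    return np.round(c,1),np.round(sz,1),round(float(np.radians(a)),3)
def masks(c):
    hsv=cv2.cvtColor(c["image"],cv2.COLOR_RGB2HSV); H,S,V=[hsv[...,i].astype(int) for i in range(3)]
    return dict(white=(S<40)&(V>150),orange=(H>5)&(H<18)&(S>180)&(V>150),blue=(H>100)&(H<125)&(S>120),red=((H<5)|(H>174))&(S>150)&(V>90))
def comps(m,W,lo,hi,amin=20):
    m=m&(W[...,2]>lo)&(W[...,2]<hi)&(W[...,0]>150)&(W[...,0]<900)&(np.abs(W[...,1])<600)
    n,l,st,_=cv2.connectedComponentsWithStats(m.astype(np.uint8),connectivity=8)
    out=[]
    for i in range(1,n):
        if st[i,4]>=amin:
            P=W[l==i]; out.append((st[i,4],rect(P),round(float(np.median(P[:,2])),1)))
    return out
def measure(c):
    W=cloud(c); m=masks(c)
    for nm,k,lo,hi in [("plate",m["white"],10,24),("block",m["white"]|m["blue"]|True,9,32),("handle",m["orange"],80,105),("handleall",m["orange"],10,105),("pad",m["blue"],-3,7),("blade",m["white"],0,9),("key",m["red"],55,100)]:
        for r in comps(k,W,lo,hi): print(nm,*r)
E
python3 - <<'E'
from h import *
for n in ["top","scene"]:
    c=capture(n); print(n); measure(c)
    if n=="top": save(c,"crop1.png",(160,110,300,250),4)
E
```

```text
top
plate 2512 (array([ 611.7, -221. ]), array([110.4, 316.5]), 0.028) 16.8
plate 370 (array([600.9, 155.7]), array([80.4, 84.3]), 0.41) 17.5
plate 393 (array([447.9, 380.6]), array([81.2, 86.9]), 0.297) 17.4
block 33 (array([819.4, 153.1]), array([16.5, 39.5]), -0.608) 16.2
block 31 (array([717.3, -75.2]), array([63.1, 22.3]), -0.106) 22.6
block 41 (array([676.8, 266.4]), array([18. , 61.5]), 0.663) 21.7
block 40 (array([655.4,  58.2]), array([28.2, 66.8]), 0.189) 20.1
block 3185 (array([ 610.8, -220.8]), array([114.7, 316.9]), 0.027) 17.4
block 437 (array([600.9, 155.7]), array([80.4, 84.4]), 0.41) 17.9
block 481 (array([448.5, 380.7]), array([82.2, 88.9]), 0.306) 17.7
block 27 (array([ 390.1, -481.6]), array([14.6, 55.3]), -0.027) 18.2
block 60 (array([ 392. , -526.4]), array([58.6, 26.9]), 0.076) 19.9
pad 495 (array([507.1,  38.3]), array([148.7,  76. ]), 0.006) 2.3
blade 281 (array([514.8,  41.1]), array([112.8,  42.9]), 0.012) 5.2
blade 101 (array([ 392.9, -519.6]), array([31.4, 49.4]), -0.044) 4.9
key 36 (array([676.1,  61.2]), array([ 6.7, 38.9]), -0.275) 83.1
scene
plate 206
[... 636 characters left out ...]
ray([68.8, 32.9]), 0.758) 18.6
block 55 (array([ 364.2, -509.2]), array([13.9, 46.9]), 0.084) 22.3
block 61 (array([ 415.2, -504.5]), array([22.6, 62.3]), 0.093) 21.3
block 49 (array([828.2, 153.7]), array([37.6, 17.2]), 0.391) 20.1
block 55 (array([762.1, -90.8]), array([61.7, 21.9]), -0.622) 22.4
handle 48 (array([475.2,  41.2]), array([19.2, 33.1]), -0.036) 94.5
handleall 48 (array([475.2,  41.2]), array([19.2, 33.1]), -0.036) 94.5
pad 249 (array([506.6,  39.9]), array([156.1,  76.2]), 0.058) 2.3
pad 64 (array([508.1,  75.2]), array([94. , 13.7]), 0.005) 1.0
blade 218 (array([516.3,  44.2]), array([113.5,  45.3]), 0.035) 4.7
key 39 (array([680.8,  62.1]), array([ 8.4, 41.2]), -0.337) 83.7
```

View pics/crop1.png

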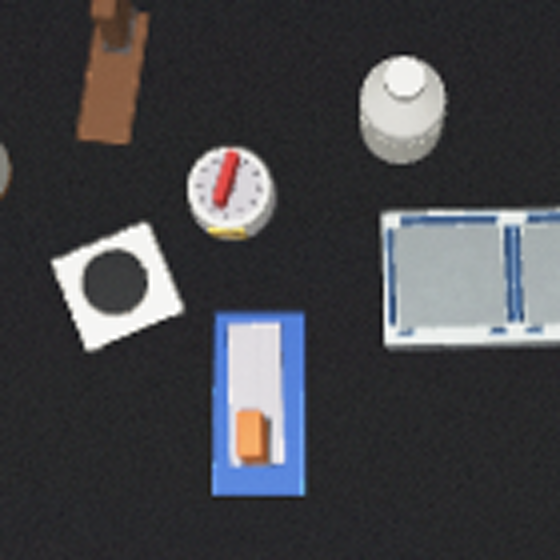

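```bash
cat > go.py <<'E'
import sys; from h import *
from scipy.spatial.transform import Rotation as R
# go.py x y z yaw : shift/turn from the measured pose, tool axes (turn first, then shift)
x,y,z,yaw=map(float,sys.argv[1:5])
s=monitor.observe(); o=s["orientation"]; Rc=R.from_euler("xyz",o); Rt=R.from_euler("xyz",[np.pi,0,yaw])
rv=(Rc.inv()*Rt).as_rotvec(); d=Rt.inv().apply(np.array([x,y,z])-s["ee_pos"])/1000
print("t",round(s["time_s"],2),"pos",np.round(s["ee_pos"],1),"ori",np.round(o,3),"q",np.round(s["joints"],2),"w",round(s["width"],1),"F",np.round(s["wrist_force"],1))
n1=int(np.ceil(abs(rv).max()/0.12)); n2=int(np.ceil(abs(d).max()/0.04))
print("turn",np.round(rv,4),f"/{n1}",np.round(rv/max(n1,1),4)," shift",np.round(d,4),f"/{n2}",np.round(d/max(n2,1),4))
E
python3 go.py 475 41.5 150 -3.12
```

```text
t 1.4 pos [271.2 563.1 222.6] ori [ 3.141 -0.     2.693] q [-1.14  0.33 -0.06  1.46  0.02  1.35 -0.09] w 87.3 F [-0.1 -0.1  0.1]
turn [ 1.000e-04  0.000e+00 -4.704e-01] /4 [ 0.      0.     -0.1176]  shift [-0.1925 -0.5259  0.0726] /14 [-0.0138 -0.0376  0.0052]
```

Emit:
{"fn": "drive_tool", "kwargs": {
  "motion": [
    [[0,0,0],[0,0,-0.1176],0],
    [[0,0,0],[0,0,-0.1176],0],
    [[0,0,0],[0,0,-0.1176],0],
    [[0,0,0],[0,0,-0.1176],0],
    [[0,0,0],[0,0,0],0]
  ]
}}

```text
time_s: 1.82
ee_pos: [271.2, 563.1, 222.6]
orientation: [3.142, -0.0, -3.115]
wrist_force: [0.6, 0.1, 0.1]
width: 86.6
grasp_force: 0.0
```

Emit:
{"fn": "drive_tool", "kwargs": {
  "motion": [
    [[-0.0138,-0.0376,0],[0,0,0],0],
    [[-0.0138,-0.0376,0],[0,0,0],0],
    [[-0.0138,-0.0376,0],[0,0,0],0],
    [[-0.0138,-0.0376,0],[0,0,0],0],
    [[-0.0138,-0.0376,0],[0,0,0],0],
    [[-0.0138,-0.0376,0],[0,0,0],0],
    [[-0.0138,-0.0376,0],[0,0,0],0]
  ]
}}

```text
time_s: 2.4
ee_pos: [373.8, 300.2, 222.8]
orientation: [3.141, 0.0, -3.125]
wrist_force: [0.8, 0.7, -0.6]
width: 87.0
grasp_force: 0.0
```

Emit:
{"fn": "drive_tool", "kwargs": {
  "motion": [
    [[-0.0138,-0.0376,0.01],[0,0,0],0],
    [[-0.0138,-0.0376,0.01],[0,0,0],0],
    [[-0.0138,-0.0376,0.01],[0,0,0],0],
    [[-0.0138,-0.0376,0.01],[0,0,0],0],
    [[-0.0138,-0.0376,0.01],[0,0,0],0],
    [[-0.0138,-0.0376,0.01],[0,0,0],0],
    [[-0.0138,-0.0376,0.01],[0,0,0],0],
    [[0,0,0],[0,0,0],0]
  ]
}}

```text
time_s: 3.07
ee_pos: [476.6, 33.1, 151.3]
orientation: [-3.139, -0.001, -3.133]
wrist_force: [-1.0, 0.1, 0.4]
width: 87.0
grasp_force: 0.0
```

```bash
python3 go.py 475 41.5 51 -3.12; python3 - <<'E'
from h import *
c=capture("top"); save(c,"top1.png",s=1.5); 
for r in tip_of(c,"plate1"): print(r["confidence"],world(c,r["location"]))
measure(c)
c=capture("scene"); save(c,"scene1.png",s=1.5); 
for r in tip_of(c,"plate1"): print(r["confidence"],world(c,r["location"]))
E
```

```text
t 3.07 pos [476.6  33.1 151.3] ori [-3.139e+00 -1.000e-03 -3.133e+00] q [-0.49  0.06  0.34  1.95 -0.02  1.14  1.43] w 87.0 F [-1.   0.1  0.4]
turn [-0.0025 -0.0006 -0.0134] /1 [-0.0025 -0.0006 -0.0134]  shift [0.0015 0.0084 0.1003] /3 [0.0005 0.0028 0.0334]
0.75 [449.44350196 376.26605916   4.0506027 ]
plate 2517 (array([ 612.2, -221.5]), array([110.9, 317. ]), 0.032) 16.8
plate 230 (array([601.1, 155.7]), array([80.4, 83.9]), 0.412) 17.4
plate 390 (array([448.3, 380.5]), array([81.3, 86.7]), 0.282) 17.2
block 27 (array([819.3, 153. ]), array([15.4, 40.3]), -0.565) 15.9
block 27 (array([716. , -71.2]), array([58.2, 16.8]), -0.245) 20.6
block 39 (array([680.6, 264.6]), array([23.4, 65.6]), -0.741) 22.1
block 38 (array([655.6,  57.8]), array([29.7, 67.5]), 0.201) 21.3
block 3185 (array([ 610.6, -221.6]), array([114.9, 318.5]), 0.033) 17.3
block 263 (array([600.9, 156.2]), array([80.4, 85. ]), 0.412) 17.7
block 470 (array([448.1, 380.3]), array([82.6, 87. ]), 0.282) 17.7
block 28 (array([ 390. , -481.5]), array([13.5, 55.2]), -0.025) 20.5
block 61 (array([ 393.6, -527. ]), array([56.2, 27.5]), 0.101) 20.3
blade 102 (array([ 391.5, -519.8]), array([34.6, 46.4]), -0.341) 5.8
key 36 (array([676.6,  61.3]), array([ 6.9, 39.8]), -0.247) 84.3
0.81 [605.3306825  156.09302353   1.16435406]
0.67 [448.06418525 385.63829359   3.8472317 ]
```

View pics/top1.png

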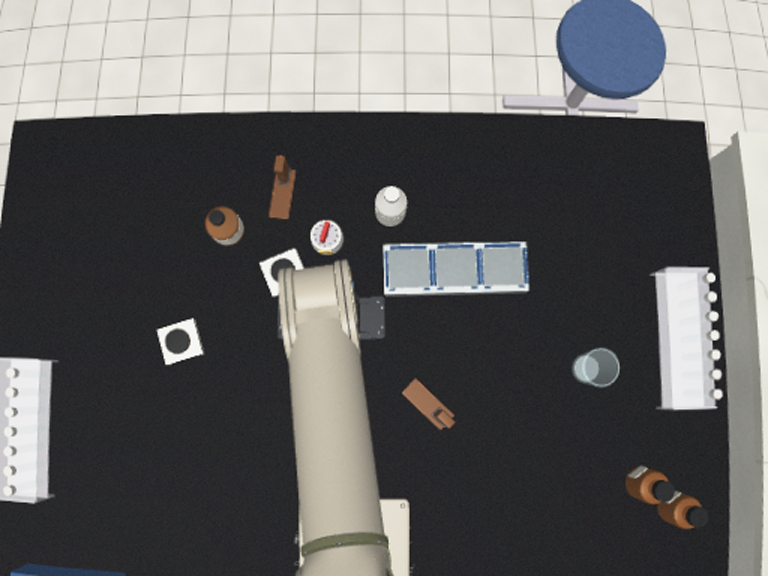

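Only two plates are there, at (180,341) and (284,272), and nothing was hidden under the arm. Next I descend on the orange handle.

Emit:
{"fn": "drive_tool", "kwargs": {
  "motion": [
    [[0.0015,0.0084,0],[0,0,-0.013],0],
    [[0,0,0],[0,0,0],0],
    [[0,0,0.02],[0,0,0],0],
    [[0,0,0.02],[0,0,0],0],
    [[0,0,0],[0,0,0],0],
    [[0,0,0],[0,0,0],0]
  ]
}}

```text
time_s: 3.77
ee_pos: [473.3, 50.1, 112.4]
orientation: [-3.141, -0.002, -3.106]
wrist_force: [0.7, 0.3, 1.3]
width: 87.4
grasp_force: 0.0
```

```bash
python3 go.py 475 41.5 51 -3.12;
```

```text
t 3.77 pos [473.3  50.1 112.4] ori [-3.141e+00 -2.000e-03 -3.106e+00] q [-0.5   0.1   0.32  1.99 -0.04  1.06  1.44] w 87.4 F [0.7 0.3 1.3]
turn [-0.0003 -0.0016  0.0142] /1 [-0.0003 -0.0016  0.0142]  shift [-0.0015 -0.0087  0.0614] /2 [-0.0008 -0.0043  0.0307]
```

Emit:
{"fn": "drive_tool", "kwargs": {
  "motion": [
    [[-0.0015,-0.0087,0],[0,0,0.014],0],
    [[0,0,0.02],[0,0,0],0],
    [[0,0,0.02],[0,0,0],0],
    [[0,0,0.02],[0,0,0],0],
    [[0,0,0],[0,0,0],0],
    [[0,0,0],[0,0,0],0],
    [[0,0,0],[0,0,0],0],
    [[0,0,0],[0,0,0],0]
  ]
}}

```text
time_s: 4.43
ee_pos: [477.0, 40.9, 54.2]
orientation: [3.141, 0.003, -3.121]
wrist_force: [0.3, 0.2, 0.2]
width: 87.1
grasp_force: 0.0
```

```bash
python3 go.py 475 41.5 51 -3.12;
```

```text
t 4.43 pos [477.   40.9  54.2] ori [ 3.141e+00  3.000e-03 -3.121e+00] q [-0.48  0.19  0.33  2.04 -0.07  0.92  1.48] w 87.1 F [0.3 0.2 0.2]
turn [ 0.0007  0.0025 -0.0013] /1 [ 0.0007  0.0025 -0.0013]  shift [0.002  0.0007 0.0032] /1 [0.002  0.0007 0.0032]
```

Emit:
{"fn": "drive_tool", "kwargs": {
  "motion": [
    [[0.002,0.0007,0.003],[0,0.0025,0],0],
    [[0,0,0],[0,0,0],0],
    [[0,0,0],[0,0,0],0.5],
    [[0,0,0],[0,0,0],0.8],
    [[0,0,0],[0,0,0],1],
    [[0,0,0],[0,0,0],1],
    [[0,0,0],[0,0,0],1],
    [[0,0,0],[0,0,0],1]
  ],
  "newtons": 60
}}

```text
time_s: 5.1
ee_pos: [473.8, 41.4, 49.5]
orientation: [3.142, -0.003, -3.121]
wrist_force: [0.5, -0.1, 0.3]
width: 55.1
grasp_force: 0.0
```

Emit:
{"fn": "drive_tool", "kwargs": {
  "motion": [
    [[0,0,0],[0,0,0],1],
    [[0,0,0],[0,0,0],1],
    [[0,0,0],[0,0,0],1],
    [[0,0,0],[0,0,0],1]
  ]
}}

```text
time_s: 5.43
ee_pos: [473.8, 41.4, 49.5]
orientation: [3.142, -0.002, -3.121]
wrist_force: [-0.7, -0.5, -0.9]
width: 28.3
grasp_force: 0.0
```

```bash
python3 go.py 475 41.5 100 -3.12;
```

```text
t 5.43 pos [473.8  41.4  49.5] ori [ 3.142e+00 -2.000e-03 -3.121e+00] q [-0.48  0.19  0.32  2.05 -0.08  0.92  1.48] w 28.3 F [-0.7 -0.5 -0.9]
turn [ 0.0001 -0.0025 -0.001 ] /1 [ 0.0001 -0.0025 -0.001 ]  shift [-0.0012  0.     -0.0505] /2 [-0.0006  0.     -0.0252]
```

Emit:
{"fn": "drive_tool", "kwargs": {
  "motion": [
    [[-0.0005,0,0],[0,-0.002,0],1],
    [[0,0,0],[0,0,0],1],
    [[0,0,0],[0,0,0],1],
    [[0,0,0],[0,0,0],1],
    [[0,0,0],[0,0,0],1]
  ]
}}

```text
time_s: 5.85
ee_pos: [474.2, 41.4, 49.4]
orientation: [3.142, -0.001, -3.121]
wrist_force: [0.8, -0.1, -2.1]
width: 19.7
grasp_force: 60.0
```

Emit:
{"fn": "drive_tool", "kwargs": {
  "motion": [
    [[0,0,-0.015],[0,0,0],1],
    [[0,0,-0.02],[0,0,0],1],
    [[0,0,-0.015],[0,0,0],1],
    [[0,0,0],[0,0,0],1],
    [[0,0,0],[0,0,0],1],
    [[0,0,0],[0,0,0],1],
    [[0,0,0],[0,0,0],1]
  ]
}}

```text
time_s: 6.43
ee_pos: [473.6, 41.3, 98.4]
orientation: [-3.141, -0.002, -3.121]
wrist_force: [-0.2, -0.5, -3.2]
width: 19.7
grasp_force: 60.0
```

```bash
python3 go.py 475 41.5 100 -3.12; python3 - <<'E'
from h import *
for n in ["top","scene"]:
    c=capture(n); W=cloud(c); m=masks(c)
    for k,lo,hi in [("white",25,80),("orange",90,160),("blue",-4,8)]:
        for r in comps(m[k],W,lo,hi): 
            if r[1][0][1]>-60 and r[1][0][0]<660: print(n,k,*r)
    M=m["white"]&(abs(W[...,0]-530)<70)&(abs(W[...,1]-42)<40)&(W[...,2]>25)&(W[...,2]<80); P=W[M]
    if len(P)>20:
        A=np.c_[P[:,:2]-[475,42],np.ones(len(P))]; print("plane",np.linalg.lstsq(A,P[:,2],rcond=None)[0],len(P))
    save(c,n+"2.png",(160,110,320,250) if n=="top" else (220,110,380,240),4)
E
```

```text
t 6.43 pos [473.6  41.3  98.4] ori [-3.141e+00 -2.000e-03 -3.121e+00] q [-0.49  0.12  0.33  2.01 -0.04  1.03  1.45] w 19.7 F [-0.2 -0.5 -3.2]
turn [-0.0004 -0.0023 -0.0009] /1 [-0.0004 -0.0023 -0.0009]  shift [-0.0015  0.0001 -0.0016] /1 [-0.0015  0.0001 -0.0016]
top blue 32 (array([564.9,   6.6]), array([33.7, 13.2]), 0.047) 1.7
scene white 263 (array([515.8,  43.3]), array([115.6,  43.6]), 0.02) 54.3
scene blue 463 (array([507.5,  40. ]), array([157.7,  77.8]), 0.044) 1.9
plane [ 6.53929713e-03 -4.22019159e-02  5.41085421e+01] 260
```

View pics/scene2.png

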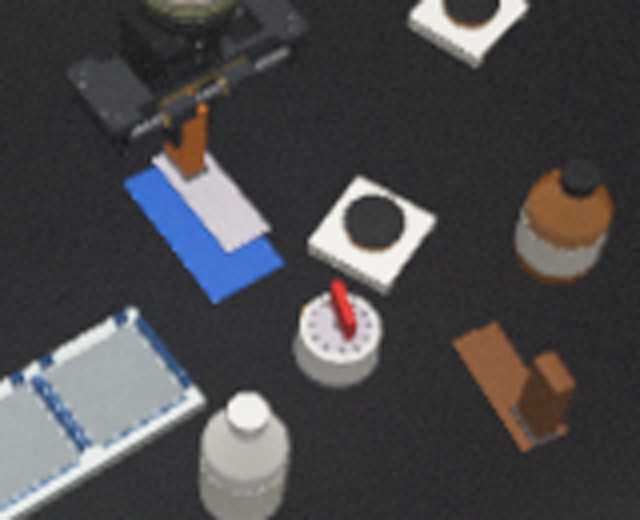

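Blade is held level (scene crop: blade around (215,200), clear above the pad). Next I line up with the near plate.

```bash
python3 go.py 459 92.5 98.4 -2.7316
```

```text
t 6.53 pos [473.7  41.3  98.6] ori [-3.141e+00 -2.000e-03 -3.121e+00] q [-0.49  0.12  0.33  2.01 -0.04  1.03  1.45] w 19.6 F [ 0.  -0.4 -1.5]
turn [-0.     -0.0021 -0.3894] /4 [-0.     -0.0005 -0.0974]  shift [-0.0069  0.0528  0.0002] /2 [-0.0034  0.0264  0.0001]
```

Emit:
{"fn": "drive_tool", "kwargs": {
  "motion": [
    [[0,0,0],[0,-0.0005,-0.0974],1],
    [[0,0,0],[0,-0.0005,-0.0974],1],
    [[0,0,0],[0,-0.0005,-0.0974],1],
    [[0,0,0],[0,-0.0005,-0.0974],1],
    [[-0.0034,0.0264,0],[0,0,0],1],
    [[-0.0034,0.0264,0],[0,0,0],1],
    [[0,0,0.02],[0,0,0],1],
    [[0,0,0.016],[0,0,0],1]
  ]
}}

```text
time_s: 7.2
ee_pos: [459.4, 94.3, 62.9]
orientation: [3.141, 0.002, -2.728]
wrist_force: [-0.1, -0.1, -3.0]
width: 19.8
grasp_force: 60.0
```

Emit:
{"fn": "drive_tool", "kwargs": {
  "motion": [
    [[0,0,0],[0,0,0],1],
    [[0,0,0],[0,0,0],1],
    [[0,0,0],[0,0,0],1],
    [[0,0,0],[0,0,0],1],
    [[0,0,0],[0,0,0],1]
  ]
}}

```text
time_s: 7.62
ee_pos: [460.2, 92.5, 64.4]
orientation: [-3.141, 0.003, -2.732]
wrist_force: [-0.4, 0.5, -2.8]
width: 19.5
grasp_force: 60.0
```

```bash
python3 go.py 459 92.5 52.4 -2.7316
cat > look.py <<'E'
from h import *
for n in ["top","scene"]:
    c=capture(n); W=cloud(c); m=masks(c)
    for k,lo,hi in [("white",2,80)]:
        for r in comps(m[k],W,lo,hi,60): 
            if r[1][0][0]<690 and r[1][0][1]>-430: print(n,k,*r)
E
python3 look.py
```

```text
t 7.62 pos [460.2  92.5  64.4] ori [-3.141e+00  3.000e-03 -2.732e+00] q [-0.53  0.15  0.25  2.05 -0.05  0.94  1.73] w 19.5 F [-0.4  0.5 -2.8]
turn [-0.0002  0.0029 -0.0003] /1 [-0.0002  0.0029 -0.0003]  shift [0.0011 0.0004 0.012 ] /1 [0.0011 0.0004 0.012 ]
top white 273 (array([677.2,  61.9]), array([64.8, 65. ]), -0.027) 44.8
top white 2554 (array([ 611.9, -221.5]), array([110.9, 316.7]), 0.033) 17.0
top white 351 (array([603.6, 156.5]), array([76. , 86.3]), 0.412) 17.2
top white 408 (array([448.3, 380.8]), array([81.1, 86. ]), 0.307) 17.9
scene white 219 (array([445.9, 386.3]), array([ 87.5, 100.4]), 0.299) 16.4
scene white 234 (array([498.8, 116.6]), array([107.7,  55.7]), 0.393) 20.2
scene white 297 (array([600.8, 159.6]), array([84.7, 97.5]), 0.444) 17.2
scene white 219 (array([670.4,  71.7]), array([64.8, 90.5]), -0.621) 44.6
scene white 2485 (array([ 610.7, -219.6]), array([119.4, 317.1]), 0.019) 16.2
```

Emit:
{"fn": "drive_tool", "kwargs": {
  "motion": [
    [[0.001,0.0004,0.006],[0,0.002,0],1],
    [[0,0,0.006],[0,0,0],1],
    [[0,0,0],[0,0,0],1],
    [[0,0,0],[0,0,0],1],
    [[0,0,0],[0,0,0],1],
    [[0,0,0],[0,0,0],1]
  ]
}}

```text
time_s: 8.22
ee_pos: [458.6, 92.6, 51.6]
orientation: [-3.141, -0.0, -2.731]
wrist_force: [-0.2, 0.4, -2.3]
width: 19.8
grasp_force: 60.0
```

```bash
python3 go.py 544.1 129.6 52.4 -2.7316
python3 - <<'E'
from h import *
c=capture("scene"); W=cloud(c); m=masks(c)
for r in comps(m["white"],W,4.5,12,30)+comps(m["white"],W,14,21,30): print(*r)
save(c,"s3.png",(240,110,370,210),5)
E
```

```text
t 8.22 pos [458.6  92.6  51.6] ori [-3.141 -0.    -2.731] q [-0.53  0.17  0.25  2.06 -0.05  0.92  1.73] w 19.8 F [-0.2  0.4 -2.3]
turn [-0.0001 -0.0004  0.0002] /1 [-0.0001 -0.0004  0.0002]  shift [-0.0932 -0.0001 -0.0008] /3 [-0.0311 -0.     -0.0003]
172 (array([498.1, 110.4]), array([110.5,  43.3]), 0.422) 7.7
144 (array([451.3, 381.6]), array([78.3, 85.9]), 0.315) 17.2
210 (array([603.3, 156.2]), array([81. , 86.2]), 0.393) 17.6
1788 (array([ 614.8, -220. ]), array([111.4, 315.1]), 0.026) 16.7
```

View pics/s3.png

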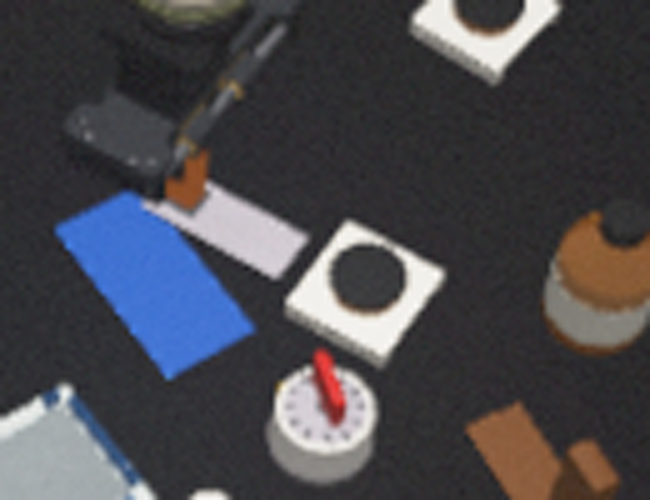

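The scene crop shows the blade at (245,235) lined up with the plate at (365,285). I slide it in.

Emit:
{"fn": "drive_tool", "kwargs": {
  "motion": [
    [[-0.015,0,0],[0,0,0],1],
    [[-0.015,0,0],[0,0,0],1],
    [[-0.015,0,0],[0,0,0],1],
    [[-0.015,0,0],[0,0,0],1],
    [[-0.012,0,0],[0,0,0],1],
    [[-0.01,0,0],[0,0,0],1],
    [[-0.006,0,0],[0,0,0],1],
    [[-0.004,0,0],[0,0,0],1]
  ]
}}

```text
time_s: 8.93
ee_pos: [543.3, 129.5, 51.4]
orientation: [-3.141, -0.0, -2.731]
wrist_force: [0.7, 0.7, -2.2]
width: 19.4
grasp_force: 60.0
```

Emit:
{"fn": "drive_tool", "kwargs": {
  "motion": [
    [[0,0,0],[0,0,0],1],
    [[0,0,0],[0,0,0],1],
    [[0,0,0],[0,0,0],1],
    [[0,0,0],[0,0,0],1]
  ]
}}

```text
time_s: 9.27
ee_pos: [542.5, 129.0, 51.5]
orientation: [-3.142, -0.001, -2.732]
wrist_force: [0.6, -0.3, -2.2]
width: 19.6
grasp_force: 60.0
```

```bash
python3 go.py 544.1 129.6 52.4 -2.7316
python3 - <<'E'
from h import *
c=capture("scene"); W=cloud(c); m=masks(c)
for r in comps(m["white"],W,14,21,30): print(*r)
E
```

```text
t 9.27 pos [542.5 129.   51.5] ori [-3.142e+00 -1.000e-03 -2.732e+00] q [-0.52  0.35  0.25  1.84 -0.1   0.97  1.75] w 19.6 F [ 0.6 -0.3 -2.2]
turn [-0.0001 -0.0006 -0.    ] /1 [-0.0001 -0.0006 -0.    ]  shift [-0.0017 -0.0001 -0.0009] /1 [-0.0017 -0.0001 -0.0009]
142 (array([450.8, 381.1]), array([78.2, 84.1]), 0.305) 17.2
223 (array([603.2, 155.2]), array([80.1, 86.7]), 0.404) 17.6
1762 (array([ 614.3, -219.8]), array([111.1, 316.3]), 0.021) 16.7
```

Emit:
{"fn": "drive_tool", "kwargs": {
  "motion": [
    [[0,0,-0.003],[0,0,0],1],
    [[0,0,-0.003],[0,0,0],1],
    [[0,0,-0.004],[0,0,0],1],
    [[0,0,-0.008],[0,0,0],1],
    [[0,0,-0.01],[0,0,0],1],
    [[0,0,-0.01],[0,0,0],1],
    [[0,0,-0.008],[0,0,0],1],
    [[0,0,0],[0,0,0],1]
  ]
}}

```text
time_s: 9.98
ee_pos: [544.2, 129.6, 100.0]
orientation: [-3.141, 0.003, -2.731]
wrist_force: [0.7, -0.4, -3.3]
width: 19.3
grasp_force: 60.0
```

Emit:
{"fn": "drive_tool", "kwargs": {
  "motion": [
    [[0,0,0],[0,0,0],1],
    [[0,0,0],[0,0,0],1],
    [[0,0,0],[0,0,0],1],
    [[0,0,0],[0,0,0],1]
  ]
}}

```text
time_s: 10.32
ee_pos: [542.5, 129.1, 96.9]
orientation: [-3.141, -0.001, -2.731]
wrist_force: [0.5, 0.4, -2.4]
width: 19.7
grasp_force: 60.0
```

```bash
cat > plate.py <<'E'
# plate.py lo hi : deck rect and tilt, in the scene camera
import sys; from h import *
lo,hi=map(float,sys.argv[1:3])
c=capture("scene"); W=cloud(c); m=masks(c)
for k in comps(m["white"],W,lo,hi,30):
    P=W[m["white"]&(W[...,2]>lo)&(W[...,2]<hi)&(np.hypot(W[...,0]-k[1][0][0],W[...,1]-k[1][0][1])<60)]
    A=np.c_[P[:,:2]-k[1][0],np.ones(len(P))]; print(*k,"plane",np.round(np.linalg.lstsq(A,P[:,2],rcond=None)[0],3))
E
python3 plate.py 45 65; python3 go.py 545 -210 98 -3.115
```

```text
326 (array([583.8, 148.8]), array([121.4,  88.5]), 0.406) 57.4 plane [3.7000e-02 8.0000e-03 5.6719e+01]
56 (array([673.4,  46.7]), array([30.4, 51.4]), -0.254) 47.0 plane [ 6.0000e-03 -0.0000e+00  4.7365e+01]
50 (array([ 421.8, -502.9]), array([14.9, 52. ]), 0.14) 55.2 plane [ 0.434  0.07  54.937]
t 10.37 pos [542.6 129.2  97. ] ori [-3.141e+00 -1.000e-03 -2.731e+00] q [-0.53  0.29  0.25  1.8  -0.08  1.06  1.73] w 19.8 F [ 0.5  0.2 -3.8]
turn [-0.0004 -0.0012  0.3836] /4 [-0.0001 -0.0003  0.0959]  shift [ 0.0066 -0.3391 -0.001 ] /9 [ 0.0007 -0.0377 -0.0001]
```

Emit:
{"fn": "drive_tool", "kwargs": {
  "motion": [
    [[0.008,0,-0.005],[0,0,0],1],
    [[0.016,0,-0.01],[0,0,0],1],
    [[0.016,0,-0.01],[0,0,0],1],
    [[0.008,0,-0.005],[0,0,0],1],
    [[0,0,0],[0,0,0.03],1],
    [[0,0,0],[0,0,0.06],1],
    [[0,0,0],[0,0,0.07],1],
    [[0,0,0],[0,0,0.07],1]
  ]
}}

```text
time_s: 11.03
ee_pos: [498.7, 110.1, 127.8]
orientation: [3.142, 0.0, -2.965]
wrist_force: [-0.0, -0.3, -3.5]
width: 19.6
grasp_force: 60.0
```

Emit:
{"fn": "drive_tool", "kwargs": {
  "motion": [
    [[0,-0.004,0],[0,0,0.07],1],
    [[0,-0.01,0],[0,0,0.06],1],
    [[0,-0.016,0],[0,0,0.024],1],
    [[0,-0.02,0],[0,0,0],1],
    [[0,-0.022,0],[0,0,0],1],
    [[0,-0.022,0],[0,0,0],1],
    [[0,-0.022,0],[0,0,0],1],
    [[0,-0.022,0],[0,0,0],1]
  ]
}}

```text
time_s: 11.7
ee_pos: [503.9, -29.8, 127.7]
orientation: [-3.141, -0.0, -3.115]
wrist_force: [0.4, 0.4, -3.6]
width: 19.2
grasp_force: 60.0
```

Emit:
{"fn": "drive_tool", "kwargs": {
  "motion": [
    [[0,-0.022,0],[0,0,0],1],
    [[0,-0.022,0],[0,0,0],1],
    [[0,-0.022,0],[0,0,0],1],
    [[0,-0.022,0],[0,0,0],1],
    [[0,-0.02,0],[0,0,0],1],
    [[0,-0.016,0],[0,0,0],1],
    [[0,-0.01,0],[0,0,0],1],
    [[0,-0.004,0],[0,0,0],1]
  ]
}}

```text
time_s: 12.37
ee_pos: [507.3, -168.0, 127.7]
orientation: [-3.141, -0.0, -3.117]
wrist_force: [-1.0, 0.2, -2.6]
width: 19.7
grasp_force: 60.0
```

Emit:
{"fn": "drive_tool", "kwargs": {
  "motion": [
    [[0,0,0],[0,0,0],1],
    [[0,0,0],[0,0,0],1],
    [[0,0,0],[0,0,0],1],
    [[0,0,0],[0,0,0],1],
    [[0,0,0],[0,0,0],1]
  ]
}}

```text
time_s: 12.78
ee_pos: [508.1, -164.8, 127.6]
orientation: [-3.142, -0.0, -3.114]
wrist_force: [0.7, -1.2, -2.8]
width: 20.0
grasp_force: 60.0
```

```bash
python3 plate.py 76 95; python3 go.py 550 -220 98 -3.115
```

```text
411 (array([ 553.4, -161.1]), array([123.2,  85.7]), 0.02) 87.5 plane [ 3.2000e-02 -6.0000e-03  8.6945e+01]
37 (array([ 428.6, -503.3]), array([ 9.1, 39.7]), 0.141) 85.8 plane [ 5.2000e-01 -3.6000e-02  8.6441e+01]
78 (array([749.6, -84.5]), array([64.2, 45.9]), 0.689) 90.6 plane [-2.2000e-02 -1.0000e-03  9.0844e+01]
t 12.83 pos [ 508.  -165.   127.6] ori [-3.142 -0.    -3.114] q [-0.22  0.22  0.5   1.84 -0.12  1.11  1.93] w 19.4 F [-0.9 -0.1 -3.4]
turn [-0.0001 -0.0004  0.0006] /1 [-0.0001 -0.0004  0.0006]  shift [-0.0405 -0.0561  0.0296] /2 [-0.0202 -0.028   0.0148]
```

```bash
python3 plate.py 85.8 95;python3 plate.py 85.8 95
```

```text
284 (array([ 574.3, -161.4]), array([82.2, 84.6]), 0.035) 88.8 plane [ 2.0000e-03 -1.0000e-03  8.8968e+01]
52 (array([756.5, -83.3]), array([63.2, 31. ]), -0.502) 91.5 plane [ 2.0000e-02 -1.0000e-03  9.0991e+01]
275 (array([ 572. , -161.6]), array([84.9, 84.6]), 0.035) 88.4 plane [-1.0000e-03 -3.0000e-03  8.8682e+01]
51 (array([758. , -87.8]), array([58.7, 26. ]), -0.616) 91.6 plane [ 4.0000e-03 -2.0000e-03  9.1343e+01]
```

Emit:
{"fn": "drive_tool", "kwargs": {
  "motion": [
    [[-0.004,-0.006,0],[0,0,0.004],1],
    [[-0.007,-0.011,0],[0,0,0.004],1],
    [[-0.009,-0.014,0],[0,0,0],1],
    [[-0.009,-0.014,0],[0,0,0],1],
    [[-0.006,-0.009,0],[0,0,0],1],
    [[-0.004,-0.005,0],[0,0,0],1],
    [[0,0,0],[0,0,0],1],
    [[0,0,0],[0,0,0],1]
  ]
}}

```text
time_s: 13.6
ee_pos: [547.9, -223.7, 127.3]
orientation: [-3.142, -0.001, -3.124]
wrist_force: [0.4, 0.9, -3.2]
width: 19.5
grasp_force: 60.0
```

Emit:
{"fn": "drive_tool", "kwargs": {
  "motion": [
    [[0,0,0.006],[0,0,0],1],
    [[0,0,0.01],[0,0,0],1],
    [[0,0,0.01],[0,0,0],1],
    [[0,0,0.008],[0,0,0],1],
    [[0,0,0.004],[0,0,0],1],
    [[0,0,0],[0,0,0],1],
    [[0,0,0],[0,0,0],1],
    [[0,0,0],[0,0,0],1]
  ]
}}

```text
time_s: 14.27
ee_pos: [548.4, -224.0, 90.0]
orientation: [-3.141, 0.0, -3.123]
wrist_force: [0.6, 0.5, -3.4]
width: 19.6
grasp_force: 60.0
```

Emit:
{"fn": "drive_tool", "kwargs": {
  "motion": [
    [[0,0,0],[0,0,0],1],
    [[0,0,0],[0,0,0],1],
    [[0,0,0],[0,0,0],1]
  ]
}}

```text
time_s: 14.52
ee_pos: [548.3, -223.9, 89.9]
orientation: [-3.141, 0.0, -3.123]
wrist_force: [0.7, -0.4, -3.6]
width: 19.6
grasp_force: 60.0
```

```bash
cat > fit.py <<'E'
# plate at deck height arg1 vs pocket floor grey region, both cameras
import sys; from h import *
zt=float(sys.argv[1])
for n in ["scene","top"]:
    c=capture(n); W=cloud(c); m=masks(c)
    for k in comps(m["white"],W,zt-2.2,zt+5,60):
        if k[1][0][1]>-420 and k[1][0][1]<-60: print(n,"plate",*k)
    for k in comps(np.ones_like(m["white"]),W,12,29,200):
        if k[1][0][1]<-100: print(n,"block",*k)
E
python3 fit.py 48.5;python3 plate.py 46.3 55; python3 go.py 550 -220 98 -3.115
```

```text
scene plate 313 (array([ 610.7, -220.6]), array([83.8, 89.6]), -0.001) 50.2
scene block 2203 (array([ 614.9, -220.2]), array([112.4, 318. ]), 0.027) 16.9
top plate 91 (array([ 627.6, -205.1]), array([45.8, 52.3]), 0.097) 50.9
top block 988 (array([ 608.7, -150.8]), array([113. , 176.3]), 0.035) 17.3
337 (array([ 612.3, -220.3]), array([87.4, 84.1]), 0.01) 50.4 plane [ 6.0000e-03 -0.0000e+00  5.0383e+01]
t 14.67 pos [ 548.1 -223.9   89.7] ori [-3.141 -0.    -3.123] q [-0.1   0.4   0.51  1.73 -0.22  1.07  2.07] w 19.7 F [-0.5  0.4 -3.1]
turn [-0.0003 -0.0002 -0.0083] /1 [-0.0003 -0.0002 -0.0083]  shift [-0.002   0.0039 -0.0083] /1 [-0.002   0.0039 -0.0083]
```

Emit:
{"fn": "drive_tool", "kwargs": {
  "motion": [
    [[-0.001,0,0.003],[0,0,-0.009],1],
    [[0,0,0.004],[0,0,0],1],
    [[0,0,0.004],[0,0,0],1],
    [[0,0,0.003],[0,0,0],1],
    [[0,0,0.003],[0,0,0],1],
    [[0,0,0.003],[0,0,0],1],
    [[0,0,0.002],[0,0,0],1],
    [[0,0,0],[0,0,0],1]
  ]
}}

```text
time_s: 15.33
ee_pos: [548.9, -223.9, 67.2]
orientation: [-3.141, -0.001, -3.114]
wrist_force: [0.4, -0.2, -0.9]
width: 19.6
grasp_force: 60.0
```

Emit:
{"fn": "drive_tool", "kwargs": {
  "motion": [
    [[0,0,0],[0,0,0],1],
    [[0,0,0],[0,0,0],1],
    [[0,0,0],[0,0,0],1]
  ]
}}

```text
time_s: 15.58
ee_pos: [549.2, -223.9, 67.9]
orientation: [-3.141, 0.0, -3.114]
wrist_force: [0.2, -0.4, -1.4]
width: 19.4
grasp_force: 60.0
```

```bash
python3 plate.py 29.5 42; python3 go.py 550 -220 68.4 -3.115; python3 - <<'E'
from h import *
c=capture("scene"); save(c,"s4.png",(160,180,290,270),5)
E
```

```text
314 (array([ 613.3, -220.3]), array([84.6, 84.3]), 0.029) 33.2 plane [ 1.0000e-03 -2.0000e-03  3.3502e+01]
31 (array([ 420.5, -503.8]), array([13.6, 52.1]), 0.109) 35.7 plane [1.1600e-01 1.7000e-02 3.5581e+01]
t 15.63 pos [ 549.2 -223.9   67.8] ori [-3.141  0.    -3.114] q [-0.09  0.43  0.5   1.74 -0.23  1.03  2.09] w 19.6 F [ 0.8 -0.4 -2.3]
turn [-0.0004  0.      0.0006] /1 [-0.0004  0.      0.0006]  shift [-0.0009  0.0039 -0.0006] /1 [-0.0009  0.0039 -0.0006]
```

View pics/s4.png

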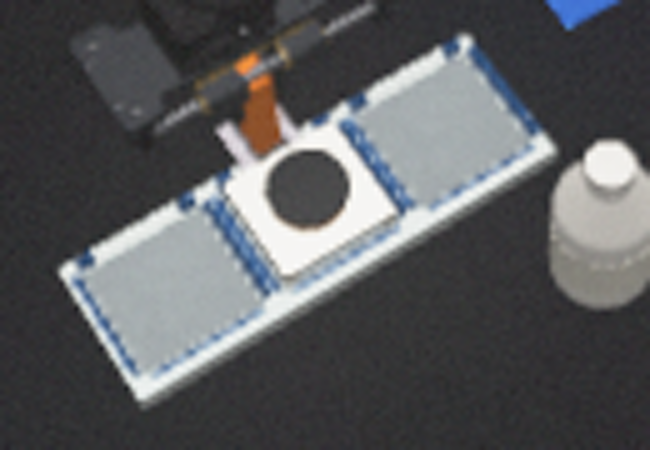

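The crop shows the plate at (310,200) seated in the middle pocket. I draw out the blade.

Emit:
{"fn": "drive_tool", "kwargs": {
  "motion": [
    [[0.006,0,0],[0,0,0],1],
    [[0.012,0,0],[0,0,0],1],
    [[0.016,0,0],[0,0,0],1],
    [[0.018,0,0],[0,0,0],1],
    [[0.018,0,0],[0,0,0],1],
    [[0.018,0,0],[0,0,0],1],
    [[0.014,0,0],[0,0,0],1],
    [[0.008,0,0],[0,0,0],1]
  ]
}}

```text
time_s: 16.35
ee_pos: [437.1, -227.0, 67.6]
orientation: [3.141, -0.001, -3.116]
wrist_force: [0.2, 0.2, -1.8]
width: 19.6
grasp_force: 60.0
```

Emit:
{"fn": "drive_tool", "kwargs": {
  "motion": [
    [[0,0,-0.01],[0,0,0],1],
    [[0,0,-0.02],[0,0,0],1],
    [[0,0,-0.02],[0,0,0],1],
    [[0,0,-0.01],[0,0,0],1],
    [[0,0,0],[0,0,0],1],
    [[0,0,0],[0,0,0],1],
    [[0,0,0],[0,0,0],1]
  ]
}}

```text
time_s: 16.93
ee_pos: [438.9, -226.5, 126.8]
orientation: [3.142, -0.001, -3.114]
wrist_force: [-0.1, 0.5, -2.4]
width: 19.9
grasp_force: 60.0
```

```bash
python3 plate.py 30 42;python3 plate.py 14 20.5; python3 go.py 300 340 125 -2.845; python3 look.py
```

```text
305 (array([ 614.4, -220.3]), array([81.8, 83.7]), 0.037) 33.4 plane [ 3.0000e-03 -5.0000e-03  3.3638e+01]
131 (array([451.1, 381.9]), array([79.4, 85.7]), 0.314) 17.3 plane [5.0000e-03 1.0000e-03 1.7137e+01]
582 (array([ 611.9, -132.2]), array([109.5, 136.5]), 0.041) 16.7 plane [4.0000e-03 2.0000e-03 1.6888e+01]
708 (array([ 616.2, -282.9]), array([109.6, 188.8]), 0.012) 16.8 plane [2.0000e-03 4.0000e-03 1.6956e+01]
t 17.03 pos [ 438.6 -226.6  126.6] ori [ 3.142e+00 -2.000e-03 -3.114e+00] q [-0.13  0.13  0.55  1.95 -0.07  1.09  2.05] w 19.3 F [ 0.7  1.  -1.7]
turn [ 0.0004 -0.0022 -0.2694] /3 [ 0.0001 -0.0007 -0.0898]  shift [-0.0331  0.5823  0.0016] /15 [-0.0022  0.0388  0.0001]
top white 270 (array([677.4,  62.1]), array([64.7, 65.7]), 0.035) 44.8
top white 2300 (array([ 612.1, -223.1]), array([110.8, 320.5]), 0.03) 17.6
top white 409 (array([447.9, 380.9]), array([81.9, 87.2]), 0.338) 17.4
scene white 216 (array([448.4, 387. ]), array([ 80.7, 101.3]), 0.313) 17.7
scene white 221 (array([670.9,  69.6]), array([64.3, 87.4]), -0.565) 44.2
scene white 2299 (array([ 611.4, -217.6]), array([118.4, 321.3]), 0.022) 16.8
```

Emit:
{"fn": "drive_tool", "kwargs": {
  "motion": [
    [[0,0,0],[0,-0.0007,-0.0908],1],
    [[0,0,0],[0,-0.0007,-0.0908],1],
    [[0,0,0],[0,-0.0007,-0.0908],1],
    [[-0.001,0.01,0],[0,0,0],1],
    [[-0.001,0.024,0],[0,0,0],1],
    [[-0.002,0.034,0],[0,0,0],1],
    [[-0.002,0.036,0],[0,0,0],1],
    [[-0.002,0.036,0],[0,0,0],1]
  ]
}}

```text
time_s: 17.8
ee_pos: [404.6, -89.6, 127.2]
orientation: [-3.141, 0.001, -2.843]
wrist_force: [0.7, 0.0, -0.8]
width: 19.6
grasp_force: 60.0
```

Emit:
{"fn": "drive_tool", "kwargs": {
  "motion": [
    [[-0.002,0.036,0],[0,0,0],1],
    [[-0.002,0.036,0],[0,0,0],1],
    [[-0.002,0.036,0],[0,0,0],1],
    [[-0.002,0.036,0],[0,0,0],1],
    [[-0.002,0.036,0],[0,0,0],1],
    [[-0.002,0.036,0],[0,0,0],1],
    [[-0.002,0.036,0],[0,0,0],1],
    [[-0.002,0.036,0],[0,0,0],1]
  ]
}}

```text
time_s: 18.47
ee_pos: [334.8, 190.7, 127.3]
orientation: [-3.141, 0.001, -2.842]
wrist_force: [1.8, -0.3, -2.9]
width: 19.4
grasp_force: 60.0
```

Emit:
{"fn": "drive_tool", "kwargs": {
  "motion": [
    [[-0.002,0.034,0],[0,0,0],1],
    [[-0.002,0.026,0],[0,0,0],1],
    [[-0.002,0.018,0],[0,0,0],1],
    [[-0.002,0.008,0],[0,0,0],1],
    [[0,0,0],[0,0,0],1],
    [[0,0,0],[0,0,0],1],
    [[0,0,0],[0,0,0],1],
    [[0,0,0],[0,0,0],1]
  ]
}}

```text
time_s: 19.13
ee_pos: [318.5, 272.4, 127.4]
orientation: [-3.141, 0.001, -2.844]
wrist_force: [0.4, 0.1, -2.2]
width: 19.7
grasp_force: 60.0
```

```bash
python3 go.py 300.7 334.5 51.6 -2.8416; python3 plate.py 14 20.5
```

```text
t 19.13 pos [318.5 272.4 127.4] ori [-3.141e+00  1.000e-03 -2.844e+00] q [-0.67 -0.03 -0.15  2.09 -0.    1.09  1.06] w 19.7 F [ 0.4  0.1 -2.2]
turn [-0.0008  0.0014 -0.0024] /1 [-0.0008  0.0014 -0.0024]  shift [-0.0014  0.0646  0.0758] /2 [-0.0007  0.0323  0.0379]
153 (array([450.4, 380.2]), array([79.6, 85.7]), 0.35) 17.4 plane [-3.0000e-03 -0.0000e+00  1.7281e+01]
1342 (array([ 614.3, -220.3]), array([111.3, 315.3]), 0.026) 16.7 plane [1.0000e-03 1.5000e-02 1.6939e+01]
```

Emit:
{"fn": "drive_tool", "kwargs": {
  "motion": [
    [[-0.001,0.022,0],[0,0,0],1],
    [[0,0.026,0],[0,0,0],1],
    [[0,0.016,0.01],[0,0,0],1],
    [[0,0,0.02],[0,0,0],1],
    [[0,0,0.02],[0,0,0],1],
    [[0,0,0.015],[0,0,0],1],
    [[0,0,0.008],[0,0,0],1],
    [[0,0,0],[0,0,0],1]
  ]
}}

```text
time_s: 19.85
ee_pos: [299.8, 333.8, 53.0]
orientation: [-3.14, -0.001, -2.843]
wrist_force: [0.1, -0.3, -1.9]
width: 19.7
grasp_force: 60.0
```

Emit:
{"fn": "drive_tool", "kwargs": {
  "motion": [
    [[0,0,0],[0,0,0],1],
    [[0,0,0],[0,0,0],1],
    [[0,0,0],[0,0,0],1]
  ]
}}

```text
time_s: 20.1
ee_pos: [300.8, 335.7, 55.5]
orientation: [3.141, 0.003, -2.842]
wrist_force: [-0.8, 0.2, -2.1]
width: 19.6
grasp_force: 60.0
```

```bash
python3 go.py 300.7 334.5 51.6 -2.8416; python3 - <<'E'
from h import *
A=[];B=[]
for n in ["scene","top","scene","top"]:
    c=capture(n);W=cloud(c);m=masks(c)
    for r in comps(m["white"],W,4.5,12,30)+comps(m["white"],W,14,21,60):
        if r[1][0][1]>150: print(n,*r)
save(c,"t5.png",(80,180,200,280),5)
E
```

```text
t 20.1 pos [300.8 335.7  55.5] ori [ 3.141e+00  3.000e-03 -2.842e+00] q [-0.74  0.14 -0.21  2.08  0.04  0.92  0.9 ] w 19.6 F [-0.8  0.2 -2.1]
turn [ 0.0006  0.0033 -0.0007] /1 [ 0.0006  0.0033 -0.0007]  shift [ 0.0004 -0.0011  0.0039] /1 [ 0.0004 -0.0011  0.0039]
scene 65 (array([348.8, 353.5]), array([61.5, 42.3]), 0.311) 9.4
scene 147 (array([450.4, 383.1]), array([77.5, 87.9]), 0.313) 17.3
top 99 (array([367.3, 355.8]), array([54.4, 43.4]), 0.276) 9.8
top 313 (array([448.4, 380.8]), array([80.8, 85.7]), 0.302) 17.5
scene 94 (array([355.8, 355.9]), array([80.1, 44.3]), 0.298) 9.6
scene 163 (array([451.1, 382. ]), array([78.6, 87.9]), 0.301) 17.1
top 125 (array([366.6, 355.2]), array([54.9, 41.5]), 0.335) 9.7
top 323 (array([447.6, 380.9]), array([80.5, 85.5]), 0.306) 17.4
```

View pics/t5.png

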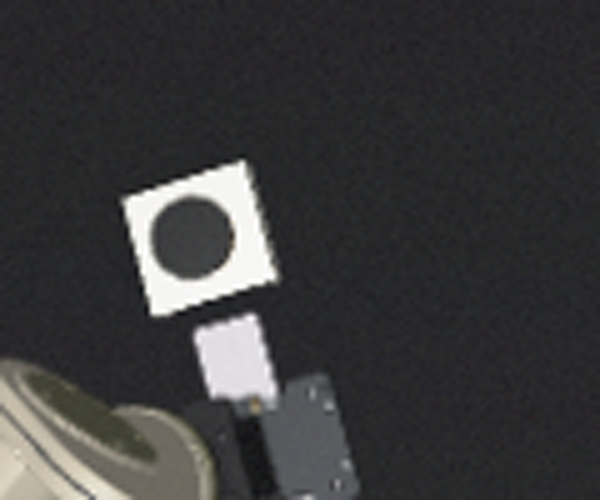

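The top crop shows the blade at (235,360) lined up with plate B at (195,238). I lower it and slide in.

Emit:
{"fn": "drive_tool", "kwargs": {
  "motion": [
    [[0,-0.001,0.004],[0,0.002,0],1],
    [[0,0,0],[0,0,0],1],
    [[0,0,0],[0,0,0],1],
    [[0,0,0],[0,0,0],1],
    [[0,0,0],[0,0,0],1]
  ]
}}

```text
time_s: 20.72
ee_pos: [300.5, 334.2, 50.4]
orientation: [-3.141, -0.0, -2.842]
wrist_force: [-0.1, 0.0, -1.3]
width: 19.5
grasp_force: 60.0
```

```bash
python3 go.py 388.5 361.9 51.6 -2.8416
```

```text
t 20.72 pos [300.5 334.2  50.4] ori [-3.141 -0.    -2.842] q [-0.74  0.14 -0.21  2.09  0.04  0.91  0.9 ] w 19.5 F [-0.1  0.  -1.3]
turn [-0.0005 -0.0004 -0.0004] /1 [-0.0005 -0.0004 -0.0004]  shift [-0.0923  0.0005 -0.0012] /3 [-0.0308  0.0002 -0.0004]
```

Emit:
{"fn": "drive_tool", "kwargs": {
  "motion": [
    [[-0.015,0.0005,-0.001],[0,0,0],1],
    [[-0.015,0,0],[0,0,0],1],
    [[-0.015,0,0],[0,0,0],1],
    [[-0.015,0,0],[0,0,0],1],
    [[-0.012,0,0],[0,0,0],1],
    [[-0.01,0,0],[0,0,0],1],
    [[-0.006,0,0],[0,0,0],1],
    [[-0.004,0,0],[0,0,0],1]
  ]
}}

```text
time_s: 21.38
ee_pos: [388.7, 361.9, 51.3]
orientation: [-3.141, -0.001, -2.842]
wrist_force: [0.6, 1.4, -1.8]
width: 19.6
grasp_force: 60.0
```

Emit:
{"fn": "drive_tool", "kwargs": {
  "motion": [
    [[0,0,0],[0,0,0],1],
    [[0,0,0],[0,0,0],1],
    [[0,0,0],[0,0,0],1],
    [[0,0,0],[0,0,0],1]
  ]
}}

```text
time_s: 21.72
ee_pos: [387.7, 361.8, 51.4]
orientation: [-3.141, -0.001, -2.841]
wrist_force: [-0.6, -0.4, -2.1]
width: 19.9
grasp_force: 60.0
```

```bash
python3 go.py 388.5 361.9 51.6 -2.8416; python3 plate.py 14 20.5
```

```text
t 21.72 pos [387.7 361.8  51.4] ori [-3.141e+00 -1.000e-03 -2.841e+00] q [-0.69  0.3  -0.16  1.89  0.06  0.96  0.99] w 19.9 F [-0.6 -0.4 -2.1]
turn [-0.0005 -0.0006  0.0001] /1 [-0.0005 -0.0006  0.0001]  shift [-0.0008 -0.0001 -0.0002] /1 [-0.0008 -0.0001 -0.0002]
137 (array([449.4, 381.6]), array([81.1, 84. ]), 0.337) 17.4 plane [ 1.1000e-02 -8.0000e-03  1.7261e+01]
570 (array([ 612.3, -130.6]), array([109.4, 136.6]), 0.037) 16.6 plane [-3.0000e-03  0.0000e+00  1.6739e+01]
635 (array([ 616.6, -281.5]), array([188.3, 110.9]), -0.01) 16.6 plane [-0.0000e+00 -2.0000e-03  1.6793e+01]
```

Emit:
{"fn": "drive_tool", "kwargs": {
  "motion": [
    [[0,0,-0.003],[0,0,0],1],
    [[0,0,-0.003],[0,0,0],1],
    [[0,0,-0.006],[0,0,0],1],
    [[0,0,-0.012],[0,0,0],1],
    [[0,0,-0.016],[0,0,0],1],
    [[0,0,-0.016],[0,0,0],1],
    [[0,0,-0.012],[0,0,0],1],
    [[0,0,-0.008],[0,0,0],1]
  ]
}}

```text
time_s: 22.43
ee_pos: [388.7, 362.3, 129.6]
orientation: [3.141, 0.002, -2.842]
wrist_force: [1.3, 0.8, -3.6]
width: 19.4
grasp_force: 60.0
```

Emit:
{"fn": "drive_tool", "kwargs": {
  "motion": [
    [[0,0,0],[0,0,0],1],
    [[0,0,0],[0,0,0],1],
    [[0,0,0],[0,0,0.03],1],
    [[0,0,0],[0,0,0.055],1],
    [[0,0,0],[0,0,0.055],1],
    [[0,0,0],[0,0,0.055],1],
    [[0,0,0],[0,0,0.05],1],
    [[0,0,0],[0,0,0.0285],1]
  ]
}}

```text
time_s: 23.1
ee_pos: [387.8, 361.3, 126.1]
orientation: [-3.14, -0.002, -3.118]
wrist_force: [0.5, 0.4, -4.2]
width: 19.7
grasp_force: 60.0
```

```bash
python3 go.py 500 -119 127 -3.115; python3 plate.py 85 95
```

```text
t 23.1 pos [387.8 361.3 126.1] ori [-3.140e+00 -2.000e-03 -3.118e+00] q [-0.71  0.21 -0.14  1.82  0.03  1.11  0.73] w 19.7 F [ 0.5  0.4 -4.2]
turn [-0.002  -0.0018 -0.0034] /1 [-0.002  -0.0018 -0.0034]  shift [-0.0994 -0.4831 -0.0009] /13 [-0.0076 -0.0372 -0.0001]
177 (array([449.5, 363.5]), array([85.9, 92.1]), -0.022) 87.6 plane [ 1.5000e-02 -6.0000e-03  8.7907e+01]
75 (array([748. , -78.9]), array([62.9, 54.7]), -0.494) 90.7 plane [-6.0000e-03 -1.0000e-02  9.1023e+01]
```

Carrying it to the pocket.

Emit:
{"fn": "drive_tool", "kwargs": {
  "motion": [
    [[-0.001,-0.004,0],[0,0,0],1],
    [[-0.002,-0.008,0],[0,0,0],1],
    [[-0.003,-0.012,0],[0,0,0],1],
    [[-0.004,-0.016,0],[0,0,0],1],
    [[-0.004,-0.02,0],[0,0,0],1],
    [[-0.0044,-0.0214,0],[0,0,0],1],
    [[-0.0044,-0.0214,0],[0,0,0],1],
    [[-0.0044,-0.0214,0],[0,0,0],1]
  ]
}}

```text
time_s: 23.82
ee_pos: [419.0, 235.9, 127.4]
orientation: [-3.141, -0.0, -3.116]
wrist_force: [0.7, 0.1, -4.2]
width: 19.4
grasp_force: 60.0
```

Emit:
{"fn": "drive_tool", "kwargs": {
  "motion": [
    [[-0.0044,-0.0214,0],[0,0,0],1],
    [[-0.0044,-0.0214,0],[0,0,0],1],
    [[-0.0044,-0.0214,0],[0,0,0],1],
    [[-0.0044,-0.0214,0],[0,0,0],1],
    [[-0.0044,-0.0214,0],[0,0,0],1],
    [[-0.0044,-0.0214,0],[0,0,0],1],
    [[-0.0044,-0.0214,0],[0,0,0],1],
    [[-0.0044,-0.0214,0],[0,0,0],1]
  ]
}}

```text
time_s: 24.48
ee_pos: [458.1, 65.7, 127.5]
orientation: [-3.141, -0.0, -3.116]
wrist_force: [0.2, 0.7, -2.8]
width: 19.6
grasp_force: 60.0
```

Emit:
{"fn": "drive_tool", "kwargs": {
  "motion": [
    [[-0.0044,-0.0214,0],[0,0,0],1],
    [[-0.0044,-0.0214,0],[0,0,0],1],
    [[-0.0044,-0.0214,0],[0,0,0],1],
    [[-0.0044,-0.0214,0],[0,0,0],1],
    [[-0.0044,-0.0214,0],[0,0,0],1],
    [[-0.0044,-0.0214,0],[0,0,0],1],
    [[-0.004,-0.02,0],[0,0,0],1],
    [[-0.003,-0.016,0],[0,0,0],1]
  ]
}}

```text
time_s: 25.15
ee_pos: [495.3, -98.4, 127.6]
orientation: [-3.141, -0.0, -3.117]
wrist_force: [0.2, -0.2, -3.7]
width: 19.5
grasp_force: 60.0
```

Emit:
{"fn": "drive_tool", "kwargs": {
  "motion": [
    [[-0.002,-0.012,0],[0,0,0],1],
    [[-0.001,-0.008,0],[0,0,0],1],
    [[0,-0.004,0],[0,0,0],1],
    [[0,0,0],[0,0,0],1],
    [[0,0,0],[0,0,0],1],
    [[0,0,0],[0,0,0],1],
    [[0,0,0],[0,0,0],1]
  ]
}}

```text
time_s: 25.73
ee_pos: [499.6, -118.3, 127.6]
orientation: [-3.141, -0.0, -3.114]
wrist_force: [-1.2, -0.1, -4.5]
width: 19.7
grasp_force: 60.0
```

```bash
python3 go.py 546.5 -119 127 -3.115; for i in 1 2; do python3 plate.py 85.6 95; done; python3 plate.py 30 42
```

```text
t 25.73 pos [ 499.6 -118.3  127.6] ori [-3.141 -0.    -3.114] q [-0.13  0.16  0.29  1.89 -0.05  1.1   1.79] w 19.7 F [-1.2 -0.1 -4.5]
turn [-0.0002 -0.0002  0.0008] /1 [-0.0002 -0.0002  0.0008]  shift [-0.0468 -0.0019  0.0006] /2 [-0.0234 -0.001   0.0003]
286 (array([ 556.9, -115.2]), array([96.6, 84.1]), 0.026) 88.8 plane [ 8.0000e-03 -0.0000e+00  8.8974e+01]
61 (array([756.5, -83.4]), array([63.1, 31.8]), -0.514) 90.9 plane [-2.0000e-02 -0.0000e+00  9.1176e+01]
292 (array([ 558.7, -114.6]), array([95.4, 84.5]), 0.034) 88.7 plane [ 1.0000e-03 -1.0000e-03  8.8891e+01]
65 (array([756.2, -79.3]), array([65.1, 41.7]), -0.172) 90.9 plane [-6.0000e-03 -2.1000e-02  9.0925e+01]
308 (array([ 614.4, -220.2]), array([80.9, 85.1]), 0.035) 33.4 plane [-3.0000e-03 -8.0000e-03  3.3679e+01]
```

Emit:
{"fn": "drive_tool", "kwargs": {
  "motion": [
    [[-0.005,-0.0003,0],[0,0,0],1],
    [[-0.009,-0.0005,0],[0,0,0],1],
    [[-0.011,-0.0005,0],[0,0,0],1],
    [[-0.01,-0.0005,0],[0,0,0],1],
    [[-0.007,-0.0003,0],[0,0,0],1],
    [[-0.0043,-0.0002,0],[0,0,0],1],
    [[0,0,0],[0,0,0],1],
    [[0,0,0],[0,0,0],1]
  ]
}}

```text
time_s: 26.55
ee_pos: [545.9, -120.4, 127.4]
orientation: [-3.141, -0.001, -3.116]
wrist_force: [-0.9, 0.1, -3.9]
width: 19.6
grasp_force: 60.0
```

Emit:
{"fn": "drive_tool", "kwargs": {
  "motion": [
    [[0,0,0.006],[0,0,0],1],
    [[0,0,0.01],[0,0,0],1],
    [[0,0,0.01],[0,0,0],1],
    [[0,0,0.008],[0,0,0],1],
    [[0,0,0.004],[0,0,0],1],
    [[0,0,0],[0,0,0],1],
    [[0,0,0],[0,0,0],1],
    [[0,0,0],[0,0,0],1]
  ]
}}

```text
time_s: 27.22
ee_pos: [546.3, -120.3, 89.9]
orientation: [-3.141, 0.0, -3.116]
wrist_force: [0.2, 0.1, -4.0]
width: 19.6
grasp_force: 60.0
```

Emit:
{"fn": "drive_tool", "kwargs": {
  "motion": [
    [[0,0,0],[0,0,0],1],
    [[0,0,0],[0,0,0],1],
    [[0,0,0],[0,0,0],1]
  ]
}}

```text
time_s: 27.47
ee_pos: [546.2, -120.3, 89.9]
orientation: [-3.141, 0.0, -3.115]
wrist_force: [-0.8, -0.5, -4.0]
width: 19.6
grasp_force: 60.0
```

```bash
for i in 1 2; do python3 plate.py 47.5 55; done; python3 go.py 550 -220 98 -3.115
```

```text
285 (array([ 609.9, -116.7]), array([85.9, 84.4]), 0.032) 50.9 plane [ 7.0000e-03 -1.0000e-03  5.0944e+01]
280 (array([ 609.2, -117. ]), array([85.2, 84.6]), 0.035) 51.0 plane [7.0000e-03 2.0000e-03 5.0879e+01]
t 27.57 pos [ 546.1 -120.3   89.8] ori [-3.141  0.    -3.115] q [-0.11  0.3   0.29  1.81 -0.1   1.04  1.81] w 19.7 F [-0.5  0.5 -4.2]
turn [-0.0005  0.0001 -0.0005] /1 [-0.0005  0.0001 -0.0005]  shift [-0.0012 -0.0998 -0.0082] /3 [-0.0004 -0.0333 -0.0027]
```

Emit:
{"fn": "drive_tool", "kwargs": {
  "motion": [
    [[-0.0012,0.0007,0.003],[0,0,0],1],
    [[0,0,0.004],[0,0,0],1],
    [[0,0,0.004],[0,0,0],1],
    [[0,0,0.003],[0,0,0],1],
    [[0,0,0.003],[0,0,0],1],
    [[0,0,0.003],[0,0,0],1],
    [[0,0,0.002],[0,0,0],1],
    [[0,0,0],[0,0,0],1]
  ]
}}

```text
time_s: 28.23
ee_pos: [547.1, -119.6, 67.3]
orientation: [-3.141, -0.001, -3.115]
wrist_force: [-0.6, 0.7, -2.2]
width: 19.7
grasp_force: 60.0
```

Emit:
{"fn": "drive_tool", "kwargs": {
  "motion": [
    [[0,0,0],[0,0,0],1],
    [[0,0,0],[0,0,0],1],
    [[0,0,0],[0,0,0],1]
  ]
}}

```text
time_s: 28.48
ee_pos: [547.4, -119.6, 67.9]
orientation: [-3.141, 0.0, -3.116]
wrist_force: [0.7, 0.1, -2.3]
width: 19.6
grasp_force: 60.0
```

```bash
python3 plate.py 29.5 42; python3 go.py 550 -220 68.4 -3.115
```

```text
301 (array([ 608.6, -116.5]), array([86.3, 84.7]), 0.047) 33.4 plane [ 1.3000e-02 -7.0000e-03  3.3373e+01]
315 (array([ 614.1, -220. ]), array([82.7, 84.5]), 0.024) 33.3 plane [-2.0000e-03 -2.0000e-03  3.3458e+01]
t 28.53 pos [ 547.3 -119.6   67.9] ori [-3.141  0.    -3.115] q [-0.11  0.33  0.28  1.82 -0.11  1.    1.82] w 19.6 F [-0.9  0.1 -2. ]
turn [-0.0006  0.0002 -0.0005] /1 [-0.0006  0.0002 -0.0005]  shift [ 0.     -0.1004 -0.0005] /3 [ 0.     -0.0335 -0.0002]
```

Emit:
{"fn": "drive_tool", "kwargs": {
  "motion": [
    [[0.006,0,0],[0,0,0],1],
    [[0.012,0,0],[0,0,0],1],
    [[0.016,0,0],[0,0,0],1],
    [[0.018,0,0],[0,0,0],1],
    [[0.018,0,0],[0,0,0],1],
    [[0.018,0,0],[0,0,0],1],
    [[0.014,0,0],[0,0,0],1],
    [[0.008,0,0],[0,0,0],1]
  ]
}}

```text
time_s: 29.2
ee_pos: [435.3, -122.6, 67.6]
orientation: [-3.141, -0.001, -3.116]
wrist_force: [0.6, -0.6, -1.8]
width: 20.0
grasp_force: 60.0
```

Emit:
{"fn": "drive_tool", "kwargs": {
  "motion": [
    [[0,0,-0.01],[0,0,0],1],
    [[0,0,-0.015],[0,0,0],1],
    [[0,0,-0.01],[0,0,0],1],
    [[0,0,0],[0,0,0],1],
    [[0,0,0],[0,0,0],1],
    [[0,0,0],[0,0,0],1],
    [[0,0,0],[0,0,0],1]
  ]
}}

```text
time_s: 29.78
ee_pos: [437.0, -122.3, 102.0]
orientation: [-3.141, -0.001, -3.115]
wrist_force: [-0.0, 0.2, -1.5]
width: 19.7
grasp_force: 60.0
```

```bash
python3 plate.py 30 42; python3 go.py 473.5 41 51 -3.121; python3 - <<'E'
from h import *
c=capture("scene"); save(c,"s6.png",(150,110,350,270),4)
for n in "01":
    c=capture(["scene","top"][int(n)]); print([ (round(r["confidence"],2),np.round(world(c,r["location"]))) for r in tip_of(c,"plate1")])
E
```

```text
300 (array([ 612.6, -115.7]), array([82.3, 84.3]), 0.031) 33.5 plane [ 4.0000e-03 -2.0000e-03  3.3672e+01]
309 (array([ 612.8, -220.3]), array([85. , 84.9]), 0.016) 33.3 plane [-1.000e-03  1.000e-03  3.355e+01]
t 29.83 pos [ 436.9 -122.3  102. ] ori [-3.141e+00 -1.000e-03 -3.115e+00] q [-0.12  0.06  0.3   2.05 -0.02  1.03  1.79] w 19.6 F [ 0.2  1.  -2.1]
turn [-0.0005 -0.0015  0.0056] /1 [-0.0005 -0.0015  0.0056]  shift [-0.04    0.1625  0.051 ] /5 [-0.008   0.0325  0.0102]
[(0.91, array([ 611., -217.,   16.])), (0.83, array([ 609., -117.,   20.])), (0.38, array([ 387., -502.,   -0.]))]
[(0.95, array([ 609., -120.,   18.])), (0.57, array([ 613., -224.,   15.]))]
```

View pics/s6.png

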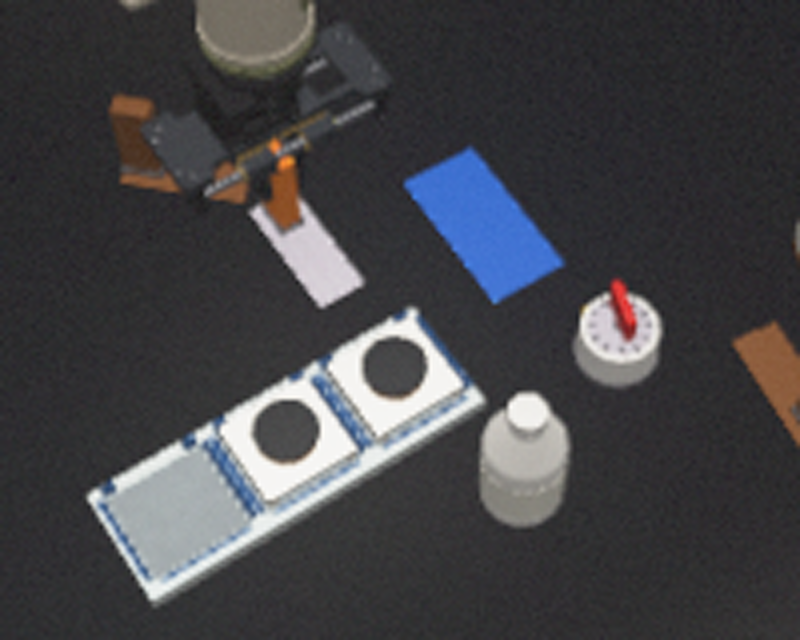

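Both plates are seated at (287,430) and (395,365) and the pad is at (483,225). I return the lifter to it.

Emit:
{"fn": "drive_tool", "kwargs": {
  "motion": [
    [[-0.005,0.02,0],[0,0,0.006],1],
    [[-0.008,0.036,0],[0,0,0],1],
    [[-0.008,0.036,0],[0,0,0],1],
    [[-0.008,0.036,0],[0,0,0],1],
    [[-0.008,0.024,0],[0,0,0],1],
    [[-0.001,0.008,0],[0,0,0],1],
    [[0,0,0.02],[0,0,0],1],
    [[0,0,0.018],[0,0,0],1]
  ]
}}

```text
time_s: 30.75
ee_pos: [472.6, 39.0, 64.5]
orientation: [-3.141, 0.002, -3.12]
wrist_force: [-1.0, 0.1, -2.3]
width: 19.8
grasp_force: 60.0
```

Emit:
{"fn": "drive_tool", "kwargs": {
  "motion": [
    [[0,0,0],[0,0,0],1],
    [[0,0,0],[0,0,0],1],
    [[0,0,0],[0,0,0],1],
    [[0,0,0],[0,0,0],1],
    [[0,0,0],[0,0,0],1]
  ]
}}

```text
time_s: 31.17
ee_pos: [472.5, 38.2, 65.5]
orientation: [-3.141, 0.001, -3.122]
wrist_force: [0.0, 0.4, -2.7]
width: 19.5
grasp_force: 60.0
```

```bash
python3 go.py 472 40 49.8 -3.121
```

```text
t 31.17 pos [472.5  38.2  65.5] ori [-3.141e+00  1.000e-03 -3.122e+00] q [-0.31  0.16  0.14  2.03 -0.03  0.95  1.44] w 19.5 F [ 0.   0.4 -2.7]
turn [-0.0002  0.0013 -0.0008] /1 [-0.0002  0.0013 -0.0008]  shift [0.0005 0.0018 0.0157] /1 [0.0005 0.0018 0.0157]
```

Emit:
{"fn": "drive_tool", "kwargs": {
  "motion": [
    [[0,0.0018,0.005],[0,0.001,0],1],
    [[0,0,0.005],[0,0,0],1],
    [[0,0,0.004],[0,0,0],1],
    [[0,0,0.0015],[0,0,0],1],
    [[0,0,0],[0,0,0],1],
    [[0,0,0],[0,0,0],1],
    [[0,0,0],[0,0,0],1],
    [[0,0,0],[0,0,0],1]
  ]
}}

```text
time_s: 31.83
ee_pos: [471.7, 40.1, 49.4]
orientation: [-3.141, -0.002, -3.122]
wrist_force: [-5.1, -0.9, 9.1]
width: 19.4
grasp_force: 60.0
```

Emit:
{"fn": "drive_tool", "kwargs": {
  "motion": [
    [[0,0,0],[0,0,0],0.6],
    [[0,0,0],[0,0,0],0.3],
    [[0,0,0],[0,0,0],0.3],
    [[0,0,0],[0,0,0],0.3],
    [[0,0,0],[0,0,0],0.3],
    [[0,0,0],[0,0,0],0.3],
    [[0,0,0],[0,0,0],0.3],
    [[0,0,0],[0,0,0],0.3]
  ]
}}

```text
time_s: 32.5
ee_pos: [471.8, 40.1, 49.0]
orientation: [-3.141, -0.001, -3.122]
wrist_force: [-0.3, 0.4, -0.2]
width: 58.8
grasp_force: 0.0
```

Emit:
{"fn": "drive_tool", "kwargs": {
  "motion": [
    [[0,0,-0.01],[0,0,0],0.3],
    [[0,0,-0.025],[0,0,0],0.3],
    [[0,0,-0.03],[0,0,0],0.3],
    [[0,0,-0.03],[0,0,0],0.3],
    [[0,0,-0.015],[0,0,0],0.3],
    [[0,0,0],[0,0,0],0.3],
    [[0,0,0],[0,0,0],0.3],
    [[0,0,0],[0,0,0],0.3]
  ]
}}

```text
time_s: 33.17
ee_pos: [471.5, 40.1, 158.6]
orientation: [-3.141, -0.002, -3.122]
wrist_force: [0.1, 0.1, -1.1]
width: 60.5
grasp_force: 0.0
```

```bash
python3 go.py 678 62 160 -1.85; python3 - <<'E'
from h import *
for n in ["scene","top"]:
    c=capture(n);W=cloud(c);m=masks(c)
    for k,lo,hi in [("red",72,100),("white",36,52),("white",2.5,9),("blue",-3,6),("orange",80,105)]:
        for r in comps(m[k],W,lo,hi,25):
            if -20<r[1][0][1]<100: print(n,k,*r)
    print([ (round(r["confidence"],2),np.round(world(c,r["location"]),1)) for r in tip_of(c,"key_grip")])
    if n=="scene": save(c,"s7.png",(240,120,340,220),5)
E
```

```text
t 33.17 pos [471.5  40.1 158.6] ori [-3.141e+00 -2.000e-03 -3.122e+00] q [-0.32  0.04  0.14  1.94 -0.01  1.16  1.42] w 60.5 F [ 0.1  0.1 -1.1]
turn [ 7.0000e-04 -2.1000e-03 -1.2715e+00] /11 [ 1.000e-04 -2.000e-04 -1.156e-01]  shift [-0.078  -0.1925 -0.0014] /5 [-0.0156 -0.0385 -0.0003]
scene red 40 (array([678.6,  63. ]), array([ 9.5, 46.6]), -0.292) 82.0
scene white 211 (array([681.5,  63.4]), array([64.5, 64.8]), -0.59) 44.8
scene white 183 (array([514.2,  43.2]), array([111.7,  44.1]), 0.018) 5.5
scene blue 309 (array([506.5,  42.3]), array([ 80.1, 155.7]), -0.0) 1.9
scene orange 45 (array([473.5,  40.8]), array([18.4, 35.6]), -0.064) 94.8
[(0.55, array([ 615.9, -320.5,   16.8])), (0.41, array([679.7,  67.2,  70.4]))]
top red 34 (array([675.8,  61.5]), array([ 6.5, 39.1]), -0.28) 83.9
top white 266 (array([677.3,  61.8]), array([64.6, 64.9]), 0.023) 45.0
top blue 28 (array([567.8,   7.3]), array([27.5, 13.3]), 0.025) 2.6
[(0.6, array([681.7,  64.5,  68.7]))]
```

View pics/s7.png

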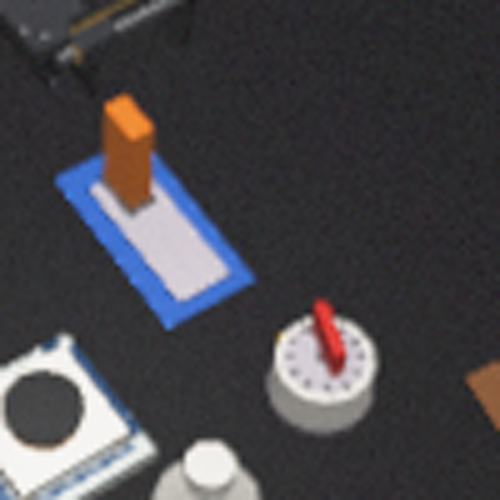

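Lifter lies on its pad, handle up at (130,150) in the crop. Timer key is at (330,335), its wing pointing about −0.28 rad.

Emit:
{"fn": "drive_tool", "kwargs": {
  "motion": [
    [[0,0,0],[0,0,0.1],0.3],
    [[0,0,0],[0,0,0.1],0.3],
    [[0,0,0],[0,0,0.1],0.3]
  ]
}}

```text
time_s: 33.62
ee_pos: [471.6, 40.1, 158.4]
orientation: [-3.14, -0.002, 2.857]
wrist_force: [0.5, -0.2, -0.3]
width: 60.7
grasp_force: 0.0
```

Emit:
{"fn": "drive_tool", "kwargs": {
  "motion": [
    [[-0.0242,0.0098,0],[0,0,0],0.3],
    [[-0.0242,0.0098,0],[0,0,0],0.3],
    [[-0.0242,0.0098,0],[0,0,0],0.3],
    [[-0.0242,0.0098,0],[0,0,0],0.3],
    [[-0.0242,0.0098,0],[0,0,0],0.3],
    [[-0.0242,0.0098,0],[0,0,0],0.3],
    [[-0.0242,0.0098,0],[0,0,0],0.3],
    [[-0.0242,0.0098,0],[0,0,0],0.3]
  ]
}}

```text
time_s: 34.28
ee_pos: [680.5, 62.2, 157.7]
orientation: [-3.14, -0.002, 2.862]
wrist_force: [-0.8, -0.4, 0.9]
width: 60.7
grasp_force: 0.0
```

Emit:
{"fn": "drive_tool", "kwargs": {
  "motion": [
    [[0,0,0.02],[0,0,0],0.3],
    [[0,0,0.02],[0,0,0],0.3],
    [[0,0,0],[0,0,0],0.3],
    [[0,0,0],[0,0,0],0.3],
    [[0,0,0],[0,0,0],0.3],
    [[0,0,0],[0,0,0],0.3]
  ]
}}

```text
time_s: 34.78
ee_pos: [680.2, 62.0, 120.4]
orientation: [-3.142, 0.001, 2.862]
wrist_force: [-0.9, -0.7, 0.1]
width: 61.0
grasp_force: 0.0
```

```bash
python3 go.py 679.3 62.4 51 -3.42; python3 plate.py 30 42
```

```text
t 34.78 pos [680.2  62.  120.4] ori [-3.142e+00  1.000e-03  2.862e+00] q [-0.28  0.52  0.17  1.42 -0.09  1.2   1.19] w 61.0 F [-0.9 -0.7  0.1]
turn [-0.      0.0008 -0.0015] /1 [-0.      0.0008 -0.0015]  shift [0.001  0.0001 0.0694] /2 [0.0005 0.     0.0347]
287 (array([ 611.9, -115.7]), array([80.7, 84.7]), 0.036) 33.5 plane [ 3.0000e-03 -5.0000e-03  3.3587e+01]
301 (array([ 614.5, -220.2]), array([82.4, 84. ]), 0.028) 33.5 plane [9.0000e-03 7.0000e-03 3.3785e+01]
```

Emit:
{"fn": "drive_tool", "kwargs": {
  "motion": [
    [[0.001,0,0.015],[0,0,0],0.3],
    [[0,0,0.02],[0,0,0],0.3],
    [[0,0,0.02],[0,0,0],0.3],
    [[0,0,0.013],[0,0,0],0.3],
    [[0,0,0],[0,0,0],0.6],
    [[0,0,0],[0,0,0],1],
    [[0,0,0],[0,0,0],1],
    [[0,0,0],[0,0,0],1]
  ],
  "newtons": 25
}}

```text
time_s: 35.5
ee_pos: [679.6, 62.3, 52.5]
orientation: [3.141, 0.001, 2.862]
wrist_force: [0.7, 0.1, 0.3]
width: 41.9
grasp_force: 0.0
```

Emit:
{"fn": "drive_tool", "kwargs": {
  "motion": [
    [[0,0,0],[0,0,0],1],
    [[0,0,0],[0,0,0],1],
    [[0,0,0],[0,0,0],1],
    [[0,0,0],[0,0,0],1],
    [[0,0,0],[0,0,0],1],
    [[0,0,0],[0,0,0],1],
    [[0,0,0],[0,0,0],1],
    [[0,0,0],[0,0,0],1]
  ]
}}

```text
time_s: 36.17
ee_pos: [678.7, 62.5, 50.9]
orientation: [-3.141, -0.001, 2.862]
wrist_force: [1.4, 1.6, -0.0]
width: 10.3
grasp_force: 25.0
```

Gripped at 10 mm, with low side force. I wind clockwise.

Emit:
{"fn": "drive_tool", "kwargs": {
  "motion": [
    [[0,0,0],[0,0,0.1],1],
    [[0,0,0],[0,0,0.1],1],
    [[0,0,0],[0,0,0.1],1],
    [[0,0,0],[0,0,0.1],1],
    [[0,0,0],[0,0,0.1],1],
    [[0,0,0],[0,0,0.1],1],
    [[0,0,0],[0,0,0.1],1],
    [[0,0,0],[0,0,0.1],1]
  ]
}}

```text
time_s: 36.83
ee_pos: [678.2, 61.8, 50.9]
orientation: [-3.139, -0.0, 2.057]
wrist_force: [-2.0, -1.0, 2.9]
width: 10.0
grasp_force: 25.0
```

```bash
python3 go.py 679 62.4 51 0; python3 -c "
from h import *; print(monitor.observe()['moment'])"
```

```text
t 36.83 pos [678.2  61.8  50.9] ori [-3.139 -0.     2.057] q [-0.39  0.6   0.33  1.49 -0.21  1.09  0.46] w 10.0 F [-2.  -1.   2.9]
turn [-1.5000e-03  2.3000e-03  2.0567e+00] /18 [-1.000e-04  1.000e-04  1.143e-01]  shift [ 0.0008 -0.0006 -0.0001] /1 [ 0.0008 -0.0006 -0.0001]
[-0.19455867  0.6260354   0.09000267]
```

Emit:
{"fn": "drive_tool", "kwargs": {
  "motion": [
    [[0,0,0],[0,0,0.1],1],
    [[0,0,0],[0,0,0.1],1],
    [[0,0,0],[0,0,0.1],1],
    [[0,0,0],[0,0,0.1],1],
    [[0,0,0],[0,0,0.1],1],
    [[0,0,0],[0,0,0.1],1],
    [[0,0,0],[0,0,0.1],1],
    [[0,0,0],[0,0,0.1],1]
  ]
}}

```text
time_s: 37.5
ee_pos: [677.4, 61.8, 50.9]
orientation: [-3.138, 0.002, 1.257]
wrist_force: [-6.5, -1.0, 6.5]
width: 10.0
grasp_force: 25.0
```

Emit:
{"fn": "drive_tool", "kwargs": {
  "motion": [
    [[0,0,0],[0,0,0.1],1],
    [[0,0,0],[0,0,0.1],1],
    [[0,0,0],[0,0,0.1],1],
    [[0,0,0],[0,0,0.1],1],
    [[0,0,0],[0,0,0.1],1],
    [[0,0,0],[0,0,0.1],1],
    [[0,0,0],[0,0,0.1],1],
    [[0,0,0],[0,0,0.1],1]
  ]
}}

```text
time_s: 38.17
ee_pos: [676.8, 62.3, 50.8]
orientation: [-3.139, 0.005, 0.457]
wrist_force: [-10.2, 1.8, 8.5]
width: 10.2
grasp_force: 25.0
```

```bash
python3 go.py 679 62.4 51 0; python3 -c "
from h import *; print(monitor.observe()['moment'])"; python3 plate.py 30 42
```

```text
t 38.17 pos [676.8  62.3  50.8] ori [-3.139  0.005  0.457] q [-0.62  0.67  0.66  1.5  -0.44  1.12 -0.98] w 10.2 F [-10.2   1.8   8.5]
turn [-0.0011  0.0053  0.4569] /4 [-0.0003  0.0013  0.1142]  shift [ 0.0022 -0.0001 -0.0002] /1 [ 0.0022 -0.0001 -0.0002]
[0.05911998 2.47396939 0.0809288 ]
284 (array([ 611.7, -116.1]), array([80.4, 84.1]), 0.025) 33.5 plane [ 7.0000e-03 -3.0000e-03  3.3597e+01]
309 (array([ 614.1, -220.1]), array([81.4, 83.8]), 0.021) 33.4 plane [-4.0000e-03 -4.0000e-03  3.3711e+01]
```

Emit:
{"fn": "drive_tool", "kwargs": {
  "motion": [
    [[-0.0013,-0.0007,0],[0,0,0.1],1],
    [[0,0,0],[0,0,0.1],1],
    [[0,0,0],[0,0,0.1],1],
    [[0,0,0],[0,0,0.1],1],
    [[0,0,0],[0,0,0.1],1],
    [[0,0,0],[0,0,0.1],1],
    [[0,0,0],[0,0,0.1],1],
    [[0,0,0],[0,0,0.1],1]
  ]
}}

```text
time_s: 38.88
ee_pos: [676.6, 63.1, 50.9]
orientation: [3.141, 0.002, -0.342]
wrist_force: [-2.7, 2.1, 3.2]
width: 10.3
grasp_force: 25.0
```

Emit:
{"fn": "drive_tool", "kwargs": {
  "motion": [
    [[0,0,0],[0,0,0.1],1],
    [[0,0,0],[0,0,0.1],1],
    [[0,0,0],[0,0,0.1],1],
    [[0,0,0],[0,0,0],1],
    [[0,0,0],[0,0,0],1]
  ]
}}

```text
time_s: 39.3
ee_pos: [676.8, 63.4, 50.9]
orientation: [3.141, 0.002, -0.636]
wrist_force: [-2.7, 3.8, 4.5]
width: 10.4
grasp_force: 25.0
```

```bash
python3 go.py 679 62.4 51 0; python3 -c "
from h import *; print(monitor.observe()['moment'])"
```

```text
t 39.3 pos [676.8  63.4  50.9] ori [ 3.141e+00  2.000e-03 -6.360e-01] q [-0.75  0.76  0.89  1.52 -0.62  1.17 -1.96] w 10.4 F [-2.7  3.8  4.5]
turn [ 3.000e-04  2.200e-03 -6.363e-01] /6 [ 1.00e-04  4.00e-04 -1.06e-01]  shift [ 0.0022  0.001  -0.0001] /1 [ 0.0022  0.001  -0.0001]
[ 0.91081536  1.01179247 -0.00785008]
```

Emit:
{"fn": "drive_tool", "kwargs": {
  "motion": [
    [[0,0,0],[0,0,0],0.2],
    [[0,0,0],[0,0,0],0.2],
    [[0,0,0],[0,0,0],0.2],
    [[0,0,0],[0,0,0],0.2],
    [[0,0,0],[0,0,0],0.2],
    [[0,0,-0.012],[0,0,0],0.2],
    [[0,0,-0.02],[0,0,0],0.2],
    [[0,0,-0.013],[0,0,0],0.2]
  ]
}}

```text
time_s: 39.97
ee_pos: [677.7, 61.9, 98.0]
orientation: [3.141, -0.001, -0.639]
wrist_force: [-0.1, 0.3, 0.4]
width: 55.6
grasp_force: 0.0
```

Emit:
{"fn": "drive_tool", "kwargs": {
  "motion": [
    [[0,0,0],[0,0,-0.1208],0.2],
    [[0,0,0],[0,0,-0.1208],0.2],
    [[0,0,0],[0,0,-0.1208],0.2],
    [[0,0,0],[0,0,-0.1208],0.2],
    [[0,0,0],[0,0,-0.1208],0.2],
    [[0,0,0],[0,0,-0.1208],0.2],
    [[0,0,0],[0,0,-0.1208],0.2],
    [[0,0,0],[0,0,-0.1208],0.2]
  ]
}}

```text
time_s: 40.63
ee_pos: [677.5, 62.0, 96.9]
orientation: [3.141, 0.0, 0.334]
wrist_force: [0.8, -0.5, -0.0]
width: 69.4
grasp_force: 0.0
```

Emit:
{"fn": "drive_tool", "kwargs": {
  "motion": [
    [[0,0,0],[0,0,-0.1208],0.2],
    [[0,0,0],[0,0,-0.1208],0.2],
    [[0,0,0],[0,0,-0.1208],0.2],
    [[0,0,0],[0,0,-0.1208],0.2],
    [[0,0,0],[0,0,-0.1208],0.2],
    [[0,0,0],[0,0,-0.1208],0.2],
    [[0,0,0],[0,0,-0.1208],0.2],
    [[0,0,0],[0,0,-0.1208],0.2]
  ]
}}

```text
time_s: 41.3
ee_pos: [677.6, 61.9, 96.9]
orientation: [3.141, 0.001, 1.3]
wrist_force: [-0.3, -0.3, -0.2]
width: 69.6
grasp_force: 0.0
```

Emit:
{"fn": "drive_tool", "kwargs": {
  "motion": [
    [[0,0,0],[0,0,-0.1208],0.2],
    [[0,0,0],[0,0,-0.1208],0.2],
    [[0,0,0],[0,0,-0.1208],0.2],
    [[0,0,0],[0,0,-0.1208],0.2],
    [[0,0,0],[0,0,-0.1208],0.2],
    [[0,0,0],[0,0,-0.1208],0.2],
    [[0,0,0],[0,0,-0.1208],0.2],
    [[0,0,0],[0,0,-0.1208],0.2]
  ]
}}

```text
time_s: 41.97
ee_pos: [677.5, 61.7, 96.8]
orientation: [-3.141, 0.001, 2.266]
wrist_force: [0.3, 0.3, -0.2]
width: 69.2
grasp_force: 0.0
```

Emit:
{"fn": "drive_tool", "kwargs": {
  "motion": [
    [[0,0,0],[0,0,-0.1208],0.2],
    [[0,0,0],[0,0,-0.1208],0.2],
    [[0,0,0],[0,0,0],0.2],
    [[0,0,0],[0,0,0],0.2],
    [[0,0,0],[0,0,0],0.2],
    [[0,0,0],[0,0,0],0.2]
  ]
}}

```text
time_s: 42.47
ee_pos: [677.2, 62.2, 96.0]
orientation: [-3.14, -0.0, 2.5]
wrist_force: [0.3, 0.3, -0.6]
width: 69.4
grasp_force: 0.0
```

```bash
python3 go.py 678 63 51 2.5056; python3 plate.py 30 42; python3 - <<'E'
from h import *
for n in ["scene","top"]:
    c=capture(n);W=cloud(c);m=masks(c)
    for r in comps(m["red"],W,65,90,8): print(n,*r)
E
```

```text
t 42.47 pos [677.2  62.2  96. ] ori [-3.14 -0.    2.5 ] q [-0.36  0.55  0.28  1.46 -0.16  1.16  0.87] w 69.4 F [ 0.3  0.3 -0.6]
turn [-0.0012 -0.0003 -0.0061] /1 [-0.0012 -0.0003 -0.0061]  shift [-0.0001  0.0011  0.045 ] /2 [-0.0001  0.0006  0.0225]
282 (array([ 607.9, -114.2]), array([81.2, 85.3]), 0.01) 33.6 plane [-4.0000e-03 -6.0000e-03  3.3914e+01]
307 (array([ 614.8, -219.5]), array([81.7, 84.9]), 0.038) 33.6 plane [ 2.0000e-03 -4.0000e-03  3.3777e+01]
scene 31 (array([680.6,  62. ]), array([ 6.8, 41.9]), -0.581) 83.5
```

Emit:
{"fn": "drive_tool", "kwargs": {
  "motion": [
    [[0,0.0005,0.015],[0,0,0],0.3],
    [[0,0,0.015],[0,0,0],0.4],
    [[0,0,0.015],[0,0,0],0.5],
    [[0,0,0],[0,0,0],0.6],
    [[0,0,0],[0,0,0],1],
    [[0,0,0],[0,0,0],1],
    [[0,0,0],[0,0,0],1],
    [[0,0,0],[0,0,0],1]
  ]
}}

```text
time_s: 43.28
ee_pos: [678.1, 62.7, 51.9]
orientation: [-3.142, 0.001, 2.502]
wrist_force: [0.7, 0.3, -0.5]
width: 24.0
grasp_force: 0.0
```

Emit:
{"fn": "drive_tool", "kwargs": {
  "motion": [
    [[0,0,0],[0,0,0],1],
    [[0,0,0],[0,0,0],1],
    [[0,0,0],[0,0,0],1],
    [[0,0,0],[0,0,0],1],
    [[0,0,0],[0,0,0],1],
    [[0,0,0],[0,0,0],1],
    [[0,0,0],[0,0,0],1],
    [[0,0,0],[0,0,0],1]
  ]
}}

```text
time_s: 43.95
ee_pos: [677.7, 62.8, 51.2]
orientation: [-3.141, -0.0, 2.502]
wrist_force: [-0.7, 0.4, 5.8]
width: 10.0
grasp_force: 25.0
```

Emit:
{"fn": "drive_tool", "kwargs": {
  "motion": [
    [[0,0,0],[0,0,0.1],1],
    [[0,0,0],[0,0,0.1],1],
    [[0,0,0],[0,0,0.1],1],
    [[0,0,0],[0,0,0.1],1],
    [[0,0,0],[0,0,0.1],1],
    [[0,0,0],[0,0,0.1],1],
    [[0,0,0],[0,0,0.1],1],
    [[0,0,0],[0,0,0.1],1]
  ]
}}

```text
time_s: 44.62
ee_pos: [677.6, 62.7, 51.2]
orientation: [-3.141, 0.0, 1.698]
wrist_force: [-0.7, -0.2, 5.1]
width: 10.0
grasp_force: 25.0
```

```bash
python3 go.py 678 63 51 2.5056;python3 plate.py 30 42; python3 -c "
from h import *; print(monitor.observe()['moment'])"
```

```text
t 44.62 pos [677.6  62.7  51.2] ori [-3.141  0.     1.698] q [-0.47  0.62  0.43  1.5  -0.28  1.09  0.15] w 10.0 F [-0.7 -0.2  5.1]
turn [-8.000e-04  1.000e-04 -8.078e-01] /7 [-1.000e-04  0.000e+00 -1.154e-01]  shift [-0.0002  0.0004  0.0002] /1 [-0.0002  0.0004  0.0002]
274 (array([ 608.6, -112.9]), array([86.8, 82.1]), -0.001) 33.5 plane [2.0000e-03 0.0000e+00 3.3817e+01]
299 (array([ 615. , -220.7]), array([82.4, 84.2]), 0.02) 33.5 plane [ 7.0000e-03 -2.0000e-03  3.3749e+01]
[0.17620771 0.28167491 0.08339263]
```

Emit:
{"fn": "drive_tool", "kwargs": {
  "motion": [
    [[0,0,0],[0,0,0.1],1],
    [[0,0,0],[0,0,0.1],1],
    [[0,0,0],[0,0,0.1],1],
    [[0,0,0],[0,0,0.1],1],
    [[0,0,0],[0,0,0.1],1],
    [[0,0,0],[0,0,0.1],1],
    [[0,0,0],[0,0,0],1],
    [[0,0,0],[0,0,0],1]
  ]
}}

```text
time_s: 45.33
ee_pos: [677.6, 62.7, 51.3]
orientation: [-3.141, 0.001, 1.102]
wrist_force: [-1.4, 0.3, 6.4]
width: 10.4
grasp_force: 25.0
```

```bash
python3 -c "
from h import *; s=monitor.observe(); print(s['moment'],s['joint_efforts'],s['orientation'])"
```

```text
[0.01606254 0.34522372 0.03091004] [ 4.26908009e-03 -6.64539742e+01  1.34532729e+01 -3.13895380e+01
 -1.02595927e-01 -3.98074742e-01 -4.51952526e-01] [-3.14123890e+00  9.72893454e-04  1.10198003e+00]
```

Emit:
{"fn": "drive_tool", "kwargs": {
  "motion": [
    [[0,0,0],[0,0,0.08],1],
    [[0,0,0],[0,0,0.08],1],
    [[0,0,0],[0,0,0.08],1],
    [[0,0,0],[0,0,0],1],
    [[0,0,0],[0,0,0],1]
  ]
}}

```text
time_s: 45.75
ee_pos: [677.6, 62.7, 51.3]
orientation: [-3.141, 0.001, 0.862]
wrist_force: [-1.3, -0.4, 7.1]
width: 10.1
grasp_force: 25.0
```

```bash
python3 -c "
from h import *; s=monitor.observe(); print(s['moment'],s['joint_efforts'],s['orientation'])"
```

```text
[0.02625796 0.4158621  0.04564303] [  0.13337673 -66.00148916  14.62023675 -31.04816079  -0.09461228
  -0.45386642  -0.38749024] [-3.14142414e+00  9.33548990e-04  8.62065934e-01]
```

Emit:
{"fn": "drive_tool", "kwargs": {
  "motion": [
    [[0,0,0],[0,0,0.08],1],
    [[0,0,0],[0,0,0.08],1],
    [[0,0,0],[0,0,0.08],1],
    [[0,0,0],[0,0,0],1],
    [[0,0,0],[0,0,0],1]
  ]
}}

```text
time_s: 46.17
ee_pos: [677.6, 62.8, 51.2]
orientation: [3.142, 0.001, 0.622]
wrist_force: [-1.1, -0.2, 6.2]
width: 10.4
grasp_force: 25.0
```

```bash
python3 -c "
from h import *; s=monitor.observe(); print(s['moment'],s['joint_efforts'],s['orientation'])"
```

```text
[-0.0048406   0.41272977  0.0023134 ] [  0.18504605 -65.51562309  15.82765639 -30.64832568  -0.08775354
  -0.50208164  -0.386269  ] [3.14158291e+00 1.01321930e-03 6.22132885e-01]
```

Emit:
{"fn": "drive_tool", "kwargs": {
  "motion": [
    [[0,0,0],[0,0,0.08],1],
    [[0,0,0],[0,0,0.08],1],
    [[0,0,0],[0,0,0],1],
    [[0,0,0],[0,0,0],1]
  ]
}}

```text
time_s: 46.5
ee_pos: [677.6, 62.8, 51.3]
orientation: [3.141, 0.001, 0.462]
wrist_force: [-1.6, 0.3, 5.1]
width: 10.1
grasp_force: 25.0
```

```bash
python3 -c "
from h import *; s=monitor.observe(); print(s['moment'],s['joint_efforts'][-1],s['orientation'])"
```

```text
[0.02765934 0.50086418 0.10529286] -0.3901557717472315 [3.14147553e+00 9.87716064e-04 4.62126138e-01]
```

Emit:
{"fn": "drive_tool", "kwargs": {
  "motion": [
    [[0,0,0],[0,0,0.08],1],
    [[0,0,0],[0,0,0.08],1],
    [[0,0,0],[0,0,0],1],
    [[0,0,0],[0,0,0],1]
  ]
}}

```text
time_s: 46.83
ee_pos: [677.6, 62.8, 51.2]
orientation: [3.141, 0.001, 0.303]
wrist_force: [-1.3, 0.2, 6.9]
width: 11.3
grasp_force: 26.4
```

```bash
python3 -c "
from h import *; s=monitor.observe(); print(s['moment'],s['joint_efforts'][-1],s['orientation'])"
```

```text
[0.01203875 0.37566502 0.4462303 ] -0.8421015925705433 [3.14108064e+00 1.00011032e-03 3.02882207e-01]
```

Emit:
{"fn": "drive_tool", "kwargs": {
  "motion": [
    [[0,0,0],[0,0,0.08],1],
    [[0,0,0],[0,0,0.08],1],
    [[0,0,0],[0,0,0],1],
    [[0,0,0],[0,0,0],1]
  ]
}}

```text
time_s: 47.17
ee_pos: [677.7, 62.8, 51.3]
orientation: [3.141, 0.001, 0.143]
wrist_force: [-0.6, -0.1, 6.0]
width: 13.8
grasp_force: 29.8
```

```bash
python3 -c "
from h import *; s=monitor.observe(); print(s['moment'],s['joint_efforts'][-1],s['orientation'])"
```

```text
[-0.08224457  0.38436913  0.7466053 ] -1.0872519761323929 [3.14075840e+00 8.07899201e-04 1.43326641e-01]
```

Stop felt (moment 0.75 N m, fingers being wedged open). I release and back off.

Emit:
{"fn": "drive_tool", "kwargs": {
  "motion": [
    [[0,0,0],[0,0,0],0.2],
    [[0,0,0],[0,0,0],0.2],
    [[0,0,0],[0,0,0],0.2],
    [[0,0,0],[0,0,0],0.2],
    [[0,0,0],[0,0,0],0.2],
    [[0,0,0],[0,0,0],0.2],
    [[0,0,-0.015],[0,0,0],0.2],
    [[0,0,-0.03],[0,0,0],0.2]
  ]
}}

```text
time_s: 47.83
ee_pos: [675.3, 62.8, 93.6]
orientation: [3.141, 0.007, 0.142]
wrist_force: [-0.3, -0.1, 0.4]
width: 59.0
grasp_force: 0.0
```

Emit:
{"fn": "drive_tool", "kwargs": {
  "motion": [
    [[0,0,-0.035],[0,0,0],0.2],
    [[0,0,-0.035],[0,0,0],0.2],
    [[0,0,-0.02],[0,0,0],0.2],
    [[-0.02,0,0],[0,0,0],0.2],
    [[-0.035,0,0],[0,0,0],0.2],
    [[-0.035,0,0],[0,0,0],0.2],
    [[-0.035,0,0],[0,0,0],0.2],
    [[-0.02,0,0],[0,0,0],0.2]
  ]
}}

```text
time_s: 48.5
ee_pos: [531.2, 41.0, 186.0]
orientation: [-3.14, 0.003, 0.141]
wrist_force: [-1.0, -0.2, 1.0]
width: 69.6
grasp_force: 0.0
```

Emit:
{"fn": "drive_tool", "kwargs": {
  "motion": [
    [[0,-0.02,0],[0,0,0],0.2],
    [[0,-0.035,0],[0,0,0],0.2],
    [[0,-0.035,0],[0,0,0],0.2],
    [[0,-0.035,0],[0,0,0],0.2],
    [[0,-0.02,0],[0,0,0],0.2],
    [[0,0,0],[0,0,0],0.2],
    [[0,0,0],[0,0,0],0.2],
    [[0,0,0],[0,0,0],0.2]
  ]
}}

```text
time_s: 49.17
ee_pos: [513.8, 184.4, 186.6]
orientation: [3.141, 0.001, 0.141]
wrist_force: [-0.5, -0.5, -0.7]
width: 69.7
grasp_force: 0.0
```

```bash
python3 go.py 500 180 220 0.143;python3 plate.py 30 42; python3 - <<'E'
from h import *
for n in ["scene","top"]:
    c=capture(n);W=cloud(c);m=masks(c)
    for k,lo,hi in [("red",65,90),("white",2.5,9),("orange",80,105)]:
        for r in comps(m[k],W,lo,hi,8): print(n,k,*r)
    for t in ["amber_bottle","white_bottle","beaker"]: print(t,[ (round(r["confidence"],2),np.round(world(c,r["location"]))) for r in tip_of(c,t)][:1])
    save(c,n+"9.png",(60,100,360,330) if n=="scene" else (120,100,420,330),2.6)
E
```

```text
t 49.17 pos [513.8 184.4 186.6] ori [3.141e+00 1.000e-03 1.410e-01] q [-1.19  0.23  0.88  1.76 -0.19  1.24 -1.69] w 69.7 F [-0.5 -0.5 -0.7]
turn [ 0.0004  0.0007 -0.002 ] /1 [ 0.0004  0.0007 -0.002 ]  shift [-0.0143  0.0024 -0.0334] /1 [-0.0143  0.0024 -0.0334]
283 (array([ 607.2, -114. ]), array([82.1, 84.7]), 0.01) 33.4 plane [ 1.0000e-02 -2.0000e-03  3.3673e+01]
297 (array([ 614.5, -220.8]), array([82. , 83.6]), 0.04) 33.4 plane [ 2.0000e-03 -0.0000e+00  3.3628e+01]
scene red 59 (array([680. ,  62.8]), array([40. , 11.3]), 0.37) 80.8
scene white 177 (array([514.6,  43.1]), array([113.3,  43.1]), 0.008) 5.9
scene orange 45 (array([473.8,  41.2]), array([18. , 34.5]), -0.007) 94.3
amber_bottle [(0.62, array([700., 291.,  -2.]))]
white_bottle [(0.56, array([738., -76.,   2.]))]
beaker [(0.85, array([ 388., -506.,   -1.]))]
top red 30 (array([675.7,  61.4]), array([40.6,  7. ]), 0.409) 83.0
top white 239 (array([511.5,  41. ]), array([112.1,  42.8]), 0.008) 5.8
top white 85 (array([ 392.8, -519.4]), array([33.4, 45.8]), -0.24) 5.7
amber_bottle [(0.89, array([696., 286.,  -2.]))]
white_bottle [(0.61, array([743., -76.,  -0.]))]
beaker [(0.94, array([ 393., -511.,   -0.]))]
```

View pics/scene9.png

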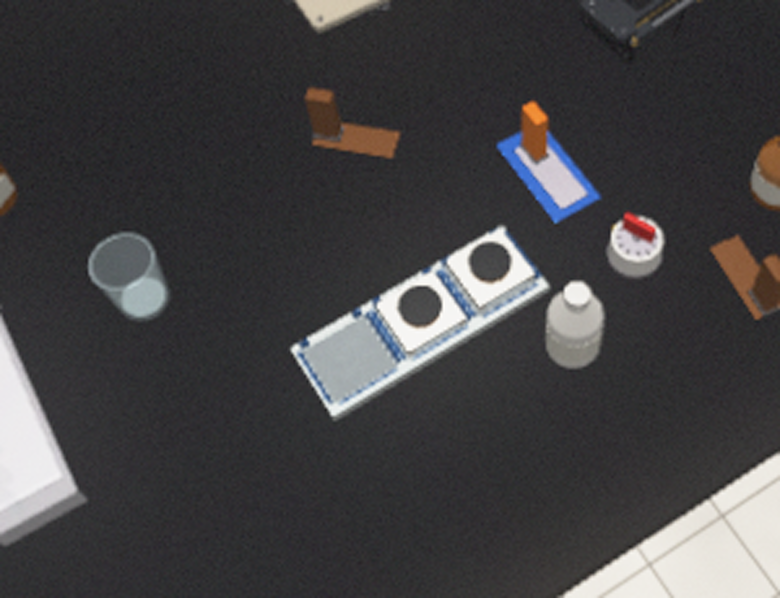

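The crop shows both plates flat in their pockets, at (420,305) and (490,262). One was nudged about 4 mm after I placed it but is still within tolerance. The lifter is on its pad at (535,140). The key, at (638,228), has turned 5.6 rad and is at its stop. The bottles and the beaker have not moved.

```bash
python3 -c "
from station import job_done; print(job_done())"
```

```text
the job is handed in; nothing more can be done
None
```

The job is handed in with no verdict returned: both plates present are flat in the left and middle pockets (left about 5 mm off centre, limit 8 mm), the key is wound to its stop, the lifter is on its pad, and the bottles and beaker are undisturbed.

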